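# Load a jade slab in the polishing bowl, cover it and secure the cover

### The job

Lower the long jade slab with two pointed ends into the steel polishing bowl and let go of it only once it is down inside, then take the lid from its leaning stand and set it on the bowl so that it sits seated and level, without dropping it. Then swing the keeper bar in over the lid's knob until it stops; if it catches part-way, press the button in the middle of its pivot fully down to free it and swing on. Leave the other stones and the torch where they are.

Things in the scene. Friction and masses are not known exactly. Their poses are not given: they have to be found in the camera images.
- slab_mid (a point): Centre (half-way up) of the loose grey-green jade slab, 0.25 kg: seen from above a long hexagon, 96 mm along its x axis with its two pointed ends, 40 mm wide along its y axis (the parallel sides are 56 mm long), 28 mm thick. Lies flat on the table, at the robot's left or at its front right; a round disc of the same stone lies at the other place.
- bowl_rim (a point): Centre of the mouth of the steel polishing bowl, at rim height (93 mm above the table). Bowl: outer diameter 160, inner diameter 150, 70 mm deep inside, fixed on the grey machine base, which varies in place and yaw. This point's x axis points from the bowl's axis to the keeper's pivot axis, 150 mm away; z is up.
- lid_knob (a point): Centre (half-way up) of the black knob of the loose lid; z is the lid's axis, out through the knob. Knob: round, 28 mm diameter, 45 mm tall, on the lid's disc. This point is 22.5 mm above the disc's upper face; with the lid seated it is 27.5 mm above the bowl's rim. At the start the lid lies on the stand's slope, the knob leaning 35 degrees from vertical.
- stand: Fixed wooden stand with a sloping board, 130 mm wide, some 120 mm high. Origin at the centre of its underside on the table; its -x axis is the side to which the lid's knob leans. The lid leaves it along the knob's axis.
- keeper (a joint): Angle (rad) of the steel keeper bar about its vertical pivot. 0: its end stop, lying over the bowl's axis, pointing from the pivot across the bowl. It grows as the bar swings away, clockwise from above, to 1.9. Starts parked at 1.35 to 1.6 and stays where it is left (2 to 3 N at the handle moves it). If the hidden catch is engaged it stops dead at about 1.3 when swung in.
- keeper_handle (a point): Centre of the upright round black handle on the free end of the keeper bar: 22 mm diameter, 45 mm tall, standing on the bar (163 to 208 mm above the table), 180 mm from the pivot's axis. Moves with the bar.
- pivot (a point): Point on the keeper's vertical pivot axis, 165 mm above the table, at the top of the hub (76 mm diameter). In the drum under it a pawl may or may not hold the bar: it cannot be seen, only felt by swinging the bar. The bar is 26 mm wide, its underside 151 mm above the table, 8 mm above the knob of a seated lid.
- catch_top (a point): Centre of the top of the round black push button (30 mm diameter) in the middle of the pivot hub, 185 mm above the table at rest. It is pressed straight down: 12 mm travel, sprung, about 6 to 8 N at the bottom; pressed fully down once, it drops the pawl, which stays down after the button springs back.
- slab: The same jade slab; origin at the centre of its underside.
- lid: The loose lid, 0.3 kg: aluminium disc of 168 mm diameter, 5 mm thick; below it a plug of 140 mm diameter reaches 8 mm down and goes inside the bowl (5 mm play all round), the disc resting on the rim. Origin at the centre of the plug's lower face, 35.5 mm below the knob's centre; z out through the knob. On the stand two short wooden pins hold its lower edge.
- disc: Bystander: loose round disc of the same jade, 68 mm in diameter, 28 mm thick. Origin at the centre of its underside.
- torch: Bystander: steel hand torch lying on the table, about 135 mm long, 34 mm across its head. Origin on the table under its middle.
- boulder: Bystander: dark rough stone about 96 mm across, 62 mm high. Origin at the centre of its underside.
Not all that is in view belongs to the job. Several things have the shape of the lid; the one meant has the colours described above. Leave any blue look-alike of the slab alone.

How it is judged:
By the outcome, as a careful person would: the job done as asked, in the order asked, and still so for the second after the job is handed in, with the robot touching nothing.
It also fails if it takes over 72 s, if anything falls off the work surface, if the arm or the gripper's body presses on something with over 40 N, if the wrist force passes 120 N, or if a joint passes its speed limit or range.

### The arm

A 6-joint arm with a two-finger parallel gripper is mounted at the origin on the work surface. World frame = base frame: x ahead of the robot, y to its left, z up, the work surface at z = 0. Lengths are in m, angles in rad, forces in N, time in s.
With the tool pointing down it reaches from about 0.325 to 0.775 m from the base axis. Payload 9.3 kg.
Tool frame: the origin (TCP) lies midway between the tips of the shut fingers; the grasp point (between the pads) lies 19 mm behind it (arm.grasp_offset is the distance from the TCP to the grasp point, in m); x points along the fingers, y is the direction in which the jaws open and shut, and the axes are right-handed (so a half turn about x gives the same grasp; the last joint's range is limited). The gripper opens to 85 mm and grips with 20 to 120 N. Pads are 22 mm wide; open, the fingers measure 114 mm over their backs; the gripper's body (76 mm by 85 mm) begins 54 mm behind the grasp point. The pads swing forward as they close: fully open they stand 13 mm farther back than shut.
Start: joints at [-1.33, 0.259, 0.021, 1.334, 0, 1.418], TCP at [0.211, -0.508, 0.231] pointing down, gripper open.
Joint ranges: [-3.04, 3.04], [-0.91, 1.82], [-1.04, 1.36], [-1.92, 1.95], [-1.52, 1.45], [-3.14, 3.14]. Speed limits (rad/s): [2.22, 2.22, 2.79, 3.14, 3.14, 3.14].

### API

Orientations are given as a unit quaternion [w, x, y, z].
In Python, from workcell import arm gives the robot as it stands.
- The arm moves only by the tool send_rows, never from a script. Its argument "targets" is a list of rows, each a list of 5 numbers: the shift along the tool's x, y, z in cm, then the turn about the tool's x in rad, then the gripper's target within -1 to 1 (fully open at 1, half-way at 0, shut at -1). A call has exactly 5 rows; each row is the pose to reach, as a shift and turn from the pose commanded when the call began, along the tool's axes at that moment; what a row does not reach only later rows make up. A row lasts 1/8 s, in which the tool goes at most 62.5 mm and 10.7 degrees, less where a joint would pass 70% of its speed; a pose out of reach is approached as far as the arm can. A call with a gripper value outside its range is refused whole. The fingers move at their own pace and stop on an object; "newtons" is the grip in N (left out, the last holds). Time passes only in rows, so rows that repeat a pose let the fingers close, or fill a call up. It gives the time, the measured TCP pose, the force and the opening at its end, in the units of the state.
- arm.observe(): the state, without advancing time (a new reading comes with each control period).
- arm.grab_frame(name): name is "scene" or "side" or "wrist"; returns a dict with "color" (400x640x3 uint8, red, green, blue), "K" (3x3 intrinsics, pixels), "k1" (the pictures are not rectified: a ray, as slopes to the right and down, at radius r is drawn at 1 + k1 r^2 times it, then the intrinsics apply), "R" (3x3) and "t" (3): a world point X has camera coordinates R X + t; the wrist camera has in their place "mount" (4x4, takes a point from camera to tool coordinates, whose origin is the TCP and whose axes are the tool frame's). Camera axes: x right, y down, z forward; pixel columns grow to the right and rows downward; lengths in m; the calibration is good to about 2 mm. A picture is of the moment at which its call begins: read the wrist's pose just before it. There is no depth.
- arm.job_done(): hands the job in, once; it reports no verdict.
The state is a dict: "t": time; "joint_pos": joint angles; "joint_velocities": joint speeds; "effort": joint torques, N m; "tcp_pos": TCP position; "tcp_rot": TCP orientation; "ft_force": force on the tool from outside, world axes, zero at the start; "ft_torque": the same for the moment, N m; "finger_gap": opening from 0.0 (shut) to 1.0 (fully open).
Only numpy, scipy, OpenCV 4.12 (cv2) and the standard library are available. Lean on these libraries where they do the work, as an engineer would, in place of code of your own. Each camera call takes 0.05 s, during which the arm holds its last target.

## Working session

There is one attempt and no reset: what is moved stays moved. The work goes in short steps, Python scripts to look and compute and a tool call to move; the robot and the scene stay as the last step left them, time stands still between calls to the robot, and variables do not carry over. Pictures are saved under pics/ and viewed, and the job is handed in when it is done.

Besides the shell and the picture viewer there is one more tool, called by a JSON object that holds its "fn" and its "kwargs", one argument or row to a line. send_rows: Moves the arm, as the interface text tells. Its arguments: {"type":"object","properties":{"targets":{"type":"array","items":{"type":"array","items":{"type":"number"}}},"newtons":{"type":"number"}},"required":["targets"]}

```bash
ls; mkdir -p pics; python3 - <<'E'
from workcell import arm
import cv2
s=arm.observe(); print(s)
for n in ["scene","side","wrist"]:
    f=arm.grab_frame(n); cv2.imwrite(f"pics/{n}0.png",f["color"][:,:,::-1])
    print(n,f["K"].tolist(),f["k1"],f.get("R"),f.get("t"),f.get("mount"))
E
```

```text
pics
{'t': 0.0, 'joint_pos': array([-1.32959626e+00,  2.59224732e-01,  2.07253066e-02,  1.33369995e+00,
        2.90851148e-07,  1.41819270e+00]), 'joint_velocities': array([-0.0004826 , -0.00045419,  0.00043463,  0.00112794,  0.00098614,
       -0.00131377]), 'effort': array([ 3.90873656e-04, -5.55640268e+01,  3.44531286e+01,  1.38821211e-02,
       -2.06378581e-04, -4.52624093e-06]), 'tcp_pos': array([ 0.21095997, -0.5076149 ,  0.23063415]), 'tcp_rot': array([-0.1378371 , -0.69342159, -0.13882824,  0.69346532]), 'ft_force': array([-0.55524276, -0.90877581,  0.73646816]), 'ft_torque': array([0.00244346, 0.03665747, 0.07034941]), 'finger_gap': 0.9985799216261976}
scene [[363.54111599809426, 0.0, 320.5035708267377], [0.0, 363.54111599809426, 199.2770440165055], [0.0, 0.0, 1.0]] -0.053091825814105674 [[-0.42125576  0.90669036  0.02135802]
 [ 0.56386717  0.28027684 -0.77685179]
 [-0.71035019 -0.31521021 -0.62932117]] [ 0.22834356 -0.21480395  1.51842624] None
side [[509.27594595269636, 0.0, 307.03543872668695], [0.0, 509.27594595269636, 204.50152070565716], [0.0, 0.0, 1.0]] -0.10577947461741685 [[ 0.95827085 -0.28534381 -0.01720128]
 [-0.22280512 -0.70783863 -0.67031511]
 [ 0.17909454  0.64617597 -0.74187719]] [-0.53875603  0.22383908  1.83178902] None
wrist [[322.5562285382528, 0.0, 322.2581181742839], [0.0, 322.5562285382528, 198.4724136533617], [0.0, 0.0, 1.0]] -0.050935418709862214 None None [[ 2.05165817e-04 -2.89746559e-01  9.57103385e-01 -1.42524685e-01]
 [ 9.99999859e-01 -4.09502180e-04 -3.38330886e-04  5.62039739e-04]
 [ 4.89966133e-04  9.57103319e-01  2.89746434e-01 -7.55004143e-02]
 [ 0.00000000e+00  0.00000000e+00  0.00000000e+00  1.00000000e+00]]
```

View pics/scene0.png

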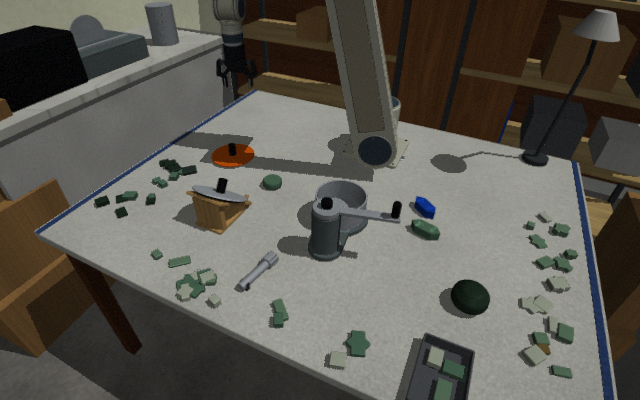

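View pics/side0.png

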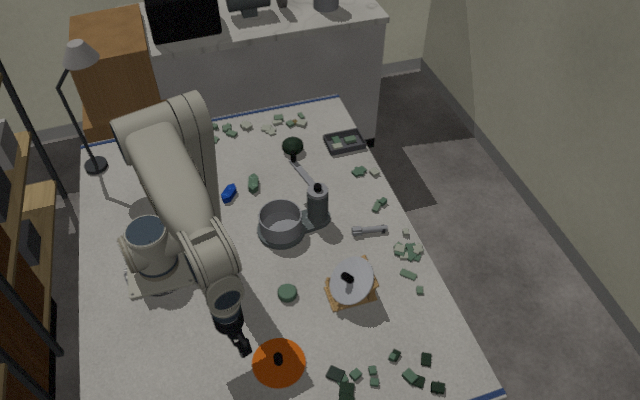

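View pics/wrist0.png

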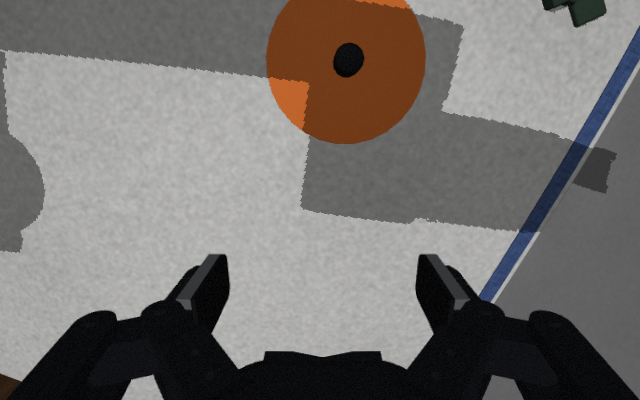

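Candidates: the slab could be the grey-green hexagon at scene (425,230), side (253,184), or the blue look-alike (425,207). The green disc is at (272,182), and scraps lie at the table edges. The lid could be the grey one on the stand at (221,192), or the orange look-alike at (232,155). I choose the grey-green hexagon and the grey lid, and check both in crops.

```bash
cat > h.py <<'E'
import numpy as np, cv2
from scipy.spatial.transform import Rotation as Ro
from workcell import arm
def grab(n,save=None):
    s=arm.observe(); f=arm.grab_frame(n)
    if "mount" in f and f["mount"] is not None:
        q=s["tcp_rot"]; T=np.eye(4); T[:3,:3]=Ro.from_quat([q[1],q[2],q[3],q[0]]).as_matrix(); T[:3,3]=s["tcp_pos"]
        M=T@f["mount"]; f["R"]=M[:3,:3].T; f["t"]=-M[:3,:3].T@M[:3,3]
    if save: cv2.imwrite(f"pics/{save}.png",f["color"][:,:,::-1])
    return f
def ray(f,u,v):
    K=f["K"]; d=np.array([(u-K[0,2])/K[0,0],(v-K[1,2])/K[1,1]]); r=np.linalg.norm(d); x=r
    for _ in range(30): x=r/(1+f["k1"]*x*x)
    d=d*(x/r if r>0 else 1)
    D=f["R"].T@np.array([d[0],d[1],1.]); return -f["R"].T@f["t"], D/np.linalg.norm(D)
def onz(f,u,v,z):
    C,D=ray(f,u,v); return C+D*(z-C[2])/D[2]
def tri(obs):
    A=np.zeros((3,3));b=np.zeros(3);L=[]
    for f,u,v in obs:
        C,D=ray(f,u,v);P=np.eye(3)-np.outer(D,D);A+=P;b+=P@C;L.append((C,P))
    X=np.linalg.solve(A,b); return X,[float(np.linalg.norm(P@(X-C))*1000) for C,P in L]
def proj(f,X):
    c=f["R"]@np.asarray(X)+f["t"]; d=c[:2]/c[2]; d=d*(1+f["k1"]*(d@d)); return f["K"][:2,:2]@d+f["K"][:2,2]
def crop(f,x0,y0,x1,y1,k,name):
    c=f["color"][y0:y1,x0:x1,::-1]; cv2.imwrite(f"pics/{name}.png",cv2.resize(c,None,fx=k,fy=k,interpolation=cv2.INTER_CUBIC))
E
python3 - <<'E'
from h import *
f=grab("scene");g=grab("side")
crop(f,170,130,450,270,2.8,"c1"); crop(g,200,120,400,320,3,"c2")
import pickle; pickle.dump((f,g),open("fg.pkl","wb"))
E
```

```text
(no output)
```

View pics/c1.png

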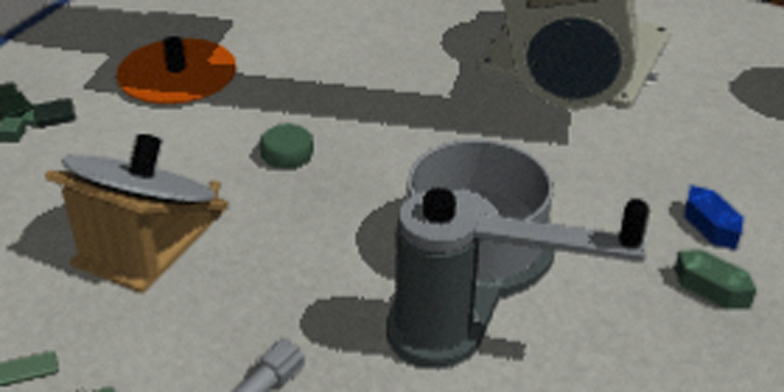

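View pics/c2.png

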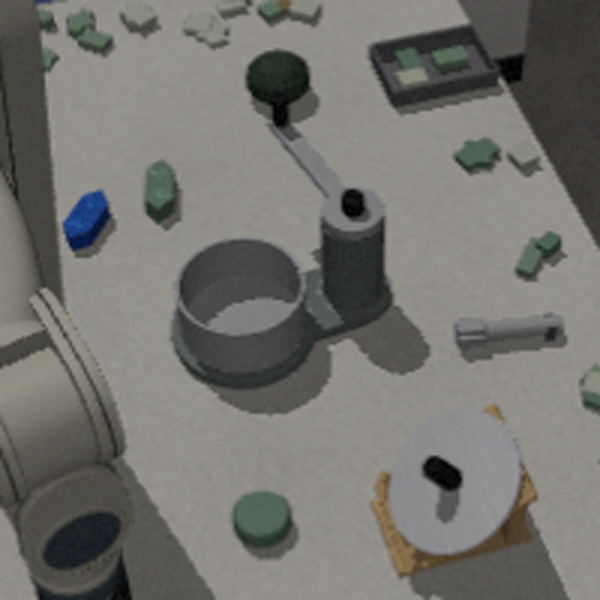

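Crop c1 shows the green hexagonal slab at (715,278), the blue one at (713,215), the silver lid with black knob at (140,178), and the bowl and pivot. c2 shows the same objects with the handle at (280,112).

```bash
python3 - <<'E'
from h import *
import pickle
f,g=pickle.load(open("fg.pkl","rb"))
def comp(fr,m,box):
    x0,y0,x1,y1=box; mm=np.zeros(m.shape,np.uint8); mm[y0:y1,x0:x1]=m[y0:y1,x0:x1]
    n,l,st,ce=cv2.connectedComponentsWithStats(mm); k=1+np.argmax(st[1:,4]); c=max(cv2.findContours((l==k).astype(np.uint8),cv2.RETR_EXTERNAL,cv2.CHAIN_APPROX_NONE)[0],key=len)
    return ce[k],st[k],(l==k)
dk=lambda fr:(fr["color"].max(2)<40)
hs=lambda fr:cv2.cvtColor(fr["color"],cv2.COLOR_RGB2HSV)
S=lambda x,y:(170+x/2.8,130+y/2.8); D=lambda x,y:(200+x/3,120+y/3)
bf={"knob":(212,174,232,195),"but":(318,195,334,210),"hand":(388,198,408,220)}
bg={"knob":(338,268,358,286),"but":(311,180,324,194),"hand":(288,150,300,164)}
for k in bf:
    a,sa,_=comp(f,dk(f),bf[k]); b,sb,_=comp(g,dk(g),bg[k]); X,e=tri([(f,*a),(g,*b)]); print(k,a,sa,b,sb,X,e)
gr=lambda fr:((hs(fr)[...,0]>55)&(hs(fr)[...,0]<95)&(hs(fr)[...,1]>60))
for nm,b1,b2 in [("slab",(405,215,445,245),(243,170,263,196)),("disc",(255,170,290,195),(270,280,303,306))]:
    a,sa,m1=comp(f,gr(f),b1); b,sb,m2=comp(g,gr(g),b2); X,e=tri([(f,*a),(g,*b)]); print(nm,a,sa,b,sb,X,e, onz(f,*a,.016),onz(g,*b,.016))
    for fr,m in ((f,m1),(g,m2)):
        ys,xs=np.nonzero(m); P=np.array([onz(fr,x,y,.02)[:2] for x,y in zip(xs,ys)]); c=P.mean(0); w,v=np.linalg.eigh(np.cov((P-c).T)); print(c,np.degrees(np.arctan2(v[1,1],v[0,1])),np.sqrt(w)*4, P.max(0)-P.min(0))
# bowl rim
for p,q in [((410,190),None)]: pass
print("rim", [onz(f,*S(*p),.093) for p in [(408,185),(551,188),(480,142)]], [onz(g,*D(*p),.093) for p in [(178,290),(305,290),(241,240),(241,334)]])
E
```

```text
knob [221.34745763 185.19491525] [216 178  11  15 118] [347.09302326 277.29069767] [341 272  13  11  86] [ 0.6068411  -0.31146527  0.10695761] [1.230218275253397, 1.2302182752534345]
but [326.26495726 202.99145299] [321 197  12  13 117] [317.23636364 187.34545455] [314 183   8   9  55] [0.61650221 0.04599842 0.17417602] [1.262255145157583, 1.2622551451575115]
hand [395.69047619 209.44444444] [391 201  10  17 126] [293.10344828 154.09195402] [288 150  12  12  87] [0.5777618  0.22313056 0.19123806] [1.397151400474045, 1.3971514004741226]
slab [425.09459459 229.43783784] [412 220  28  20 370] [249.5 189.5] [249 188   2   4   6] [ 0.39726257  0.29384517 -0.00962278] [5.937124059968589, 5.937124059968492] [0.41958598 0.2986072  0.016     ] [0.39724063 0.26190144 0.016     ]
[0.42389714 0.29857487] 63.77583759349608 [0.06778042 0.09800318] [0.07507079 0.08705607]
[0.39681162 0.25802714] 90.32279851262938 [0.00725818 0.02455276] [0.00506233 0.01770376]
disc [272.04       181.83111111] [263 175  19  15 225] [288.8        299.33333333] [285 297  10   5  15] [ 0.40970973 -0.26415561  0.00090029] [9.892203930717253, 9.892203930717184] [ 0.41661104 -0.24864581  0.016     ] [ 0.41444562 -0.28153907  0.016     ]
[ 0.42091354 -0.24578471] -145.1426134978637 [0.06572115 0.09271991] [0.08451708 0.07491995]
[ 0.41398365 -0.28395445] -170.44173744955526 [0.0118245  0.04059317] [0.03313811 0.01131985]
rim [array([ 0.50856327, -0.03386931,  0.093     ]), array([0.44372212, 0.10819795, 0.093     ]), array([0.39964405, 0.00619965, 0.093     ])] [array([0.39417869, 0.04125167, 0.093     ]), array([ 0.54194621, -0.00508578,  0.093     ]), array([0.48842004, 0.09832548, 0.093     ]), array([ 0.45023402, -0.04851683,  0.093     ])]
```

```bash
cat >> h.py <<'E'
def pose():
    s=arm.observe(); q=s["tcp_rot"]; return s["tcp_pos"],Ro.from_quat([q[1],q[2],q[3],q[0]]).as_matrix(),s
def plan(X,yaw=None):
    """world target and jaw-axis yaw (deg, mod 180) -> shift cm, turn rad"""
    p,R,s=pose(); d=R.T@(np.asarray(X)-p)*100; a=0
    if yaw is not None:
        cur=np.degrees(np.arctan2(R[1,1],R[0,1])); dl=(yaw-cur+90)%180-90
        a=-np.radians(dl)
        # tool x is down so + turn about it is clockwise from above
    print("shift cm",np.round(d,2),"turn",round(float(a),3),"alt",round(float(a-np.sign(a)*np.pi),3),"j6",s["joint_pos"][5],"t",s["t"])
E
python3 - <<'E'
from h import *
p,R,s=pose(); print(R.round(3))
plan([.40,-.2,.27]); plan([.41,.27,.25],None)
E
```

```text
[[-0.     0.384 -0.923]
 [ 0.001 -0.923 -0.384]
 [-1.    -0.001 -0.   ]]
shift cm [ -3.89 -21.17 -29.26] turn 0.0 alt 0.0 j6 1.4181917571548797 t 0.25
shift cm [ -1.85 -64.19 -48.22] turn 0.0 alt 0.0 j6 1.4181917571548797 t 0.25
```

{"fn": "send_rows", "kwargs": {
  "targets": [
    [-2,-5,-6,-0.18,1],
    [-4,-9,-12,-0.36,1],
    [-4,-13,-18,-0.54,1],
    [-4,-17,-24,-0.72,1],
    [-4,-21,-29,-0.9,1]
  ]
}}

```text
t: 0.88
tcp_pos: [0.3733, -0.2441, 0.2709]
tcp_rot: [0.428, 0.563, 0.427, -0.563]
ft_force: [0.9, -0.1, -0.1]
finger_gap: 0.997
```

```bash
python3 - <<'E'
from h import *
p,R,s=pose(); print(p,R.round(3),s["joint_pos"].round(2))
plan([.40,.24,.25],-10)
E
```

```text
[ 0.37329751 -0.24411671  0.27090697] [[ 0.001  0.963 -0.268]
 [-0.    -0.268 -0.963]
 [-1.     0.001  0.   ]] [-0.77  0.07 -0.11  1.39  0.    1.07]
shift cm [  2.07 -10.41 -47.36] turn -0.097 alt 3.045 j6 1.0745686133512298 t 0.875
```

{"fn": "send_rows", "kwargs": {
  "targets": [
    [0,-1.5,-5.5,0,1],
    [0,-3,-11,-0.02,1],
    [0,-4.5,-16.5,-0.05,1],
    [0,-6,-22,-0.1,1],
    [0,-7.5,-27,-0.1,1]
  ]
}}

```text
t: 1.5
tcp_pos: [0.3738, 0.0363, 0.2709]
tcp_rot: [0.454, 0.542, 0.454, -0.542]
ft_force: [0.3, 0.7, -0.3]
finger_gap: 0.997
```

```bash
python3 - <<'E'
from h import *
p,R,s=pose(); print(p,s["joint_pos"].round(2))
plan([.40,.23,.25],-10)
E
```

```text
[0.37379898 0.03628071 0.27085193] [-0.13 -0.05 -0.24  1.39  0.    1.62]
shift cm [  2.09  -0.82 -19.53] turn -0.002 alt 3.14 j6 1.6192048492280986 t 1.5
```

{"fn": "send_rows", "kwargs": {
  "targets": [
    [0.5,-0.2,-5,0,1],
    [1,-0.4,-10,0,1],
    [1.5,-0.6,-15,0,1],
    [2,-0.8,-19.5,0,1],
    [2,-0.8,-19.5,0,1]
  ]
}}

```text
t: 2.12
tcp_pos: [0.4004, 0.2301, 0.2498]
tcp_rot: [-0.455, -0.541, -0.455, 0.542]
ft_force: [0.1, 0.4, 0.6]
finger_gap: 1.0
```

```bash
python3 - <<'E'
from h import *
w=grab("wrist","w1"); p,R,s=pose(); print(p)
import pickle; pickle.dump(w,open("w1.pkl","wb"))
E
```

```text
[0.40028467 0.22877986 0.25014479]
```

View pics/w1.png

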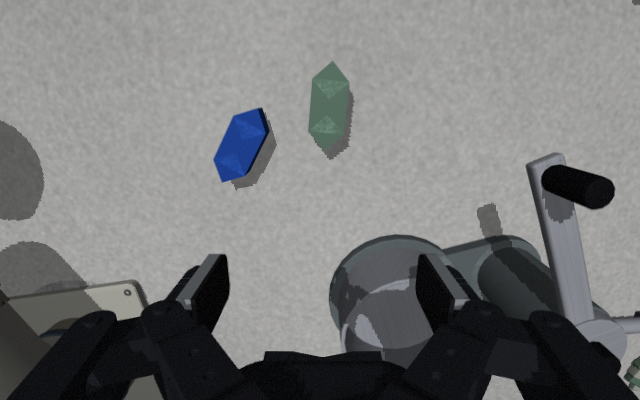

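The green slab shows clearly at (330,108), long and pointed; the blue one is at (241,145). The bowl is at (395,290).

```bash
python3 - <<'E'
from h import *
import pickle; w=pickle.load(open("w1.pkl","rb"))
h=cv2.cvtColor(w["color"],cv2.COLOR_RGB2HSV)
m=((h[...,0]>60)&(h[...,0]<95)&(h[...,1]>70)).astype(np.uint8); m[:, :280]=0; m[:,380:]=0; m[180:]=0
c=max(cv2.findContours(m,0,1)[0],key=cv2.contourArea)[:,0]
print(cv2.contourArea(c))
for z in (.0,.014,.028):
    P=np.array([onz(w,*q,z)[:2] for q in c],np.float32)
    (cx,cy),sz,a=cv2.minAreaRect(P*1000); print(z,cx,cy,sz,a,P[P[:,1].argmax()],P[P[:,1].argmin()])
E
```

```text
Traceback (most recent call last):
ValueError: max() iterable argument is empty
```

```bash
python3 - <<'E'
from h import *
import pickle; w=pickle.load(open("w1.pkl","rb"))
h=cv2.cvtColor(w["color"],cv2.COLOR_RGB2HSV); print(h[100:130:10,318:345:6],h[150:156,325:340:5])
m=((h[...,0]>50)&(h[...,0]<95)&(h[...,1]>40)).astype(np.uint8); m[:, :280]=0; m[:,380:]=0; m[180:]=0
c=max(cv2.findContours(m,0,1)[0],key=cv2.contourArea)[:,0]
print(cv2.contourArea(c),c.min(0),c.max(0))
for z in (.0,.014,.028):
    P=np.array([onz(w,*q,z)[:2] for q in c],np.float32)
    (cx,cy),sz,a=cv2.minAreaRect(P*1000); print(z,cx,cy,sz,a,P[P[:,1].argmax()],P[P[:,1].argmin()])
E
```

```text
[[[ 72  54 108]
  [ 72  54 108]
  [ 74  52 108]
  [ 71  56 109]
  [ 73  56 109]]

 [[ 72  53 110]
  [ 70  54 109]
  [ 73  55 107]
  [ 72  53 110]
  [ 71  56 109]]

 [[ 73  56 109]
  [ 73  59 113]
  [ 72  56 123]
  [ 72  60 107]
  [ 73  54 109]]] [[[ 68  10 101]
  [  0   3  97]
  [ 30   3  91]]

 [[ 20   8 100]
  [ 30   5  95]
  [ 60   3  93]]

 [[ 15   5  98]
  [ 15   5  93]
  [  0   5  94]]

 [[  0   5  99]
  [ 30   3  92]
  [ 15   5  96]]

 [[ 30   2 103]
  [165   5  93]
  [ 30   3  96]]

 [[ 30   3 162]
  [ 45   5  95]
  [  0   3  96]]]
2454.0 [308  62] [348 149]
0.0 420.0682678222656 295.44573974609375 (99.64381408691406, 42.39006805419922) 74.69613647460938 [0.43179724 0.34377852] [0.4069779  0.24749212]
0.014 419.8836975097656 295.7189025878906 (96.08809661865234, 40.87744140625) 74.69612884521484 [0.4311941  0.34232697] [0.4072604  0.24947645]
0.028 419.6990661621094 295.99200439453125 (92.53237915039062, 39.36478805541992) 74.69612884521484 [0.43059093 0.34087542] [0.40754288 0.25146076]
```

```bash
python3 - <<'E'
from h import *
plan([.420,.2957,.004],-15)
E
```

```text
shift cm [24.61  0.81 -6.95] turn 0.088 alt -3.054 j6 2.081973519118891 t 2.175
```

{"fn": "send_rows", "kwargs": {
  "targets": [
    [5,0.4,-5,0.08,0.3],
    [11,0.8,-6.95,0.09,0.3],
    [17,0.8,-6.95,0.09,0.3],
    [19,0.8,-6.95,0.09,0.3],
    [19,0.8,-6.95,0.09,0.3]
  ]
}}

```text
t: 2.8
tcp_pos: [0.42, 0.2933, 0.0594]
tcp_rot: [-0.428, -0.561, -0.429, 0.564]
ft_force: [0.4, -0.3, 0.8]
finger_gap: 0.652
```

```bash
python3 - <<'E'
from h import *
w=grab("wrist","w2"); p,R,s=pose(); print(p,s["finger_gap"])
plan([.420,.2957,.004],-15)
E
```

```text
[0.42093097 0.29389308 0.06098935] 0.6496099459109832
shift cm [ 5.7  -0.13 -0.15] turn -0.006 alt 3.135 j6 2.2849518714357755 t 2.85
```

View pics/w2.png

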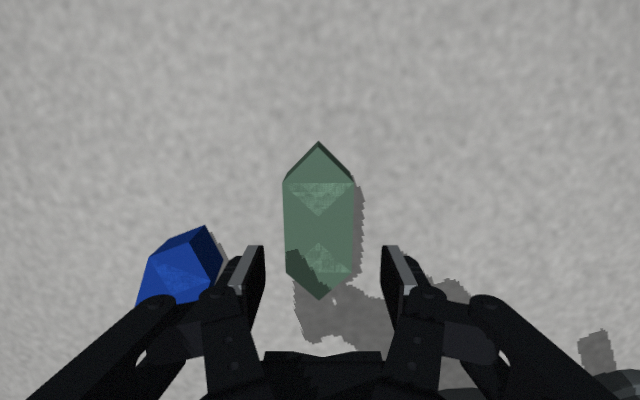

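{"fn": "send_rows", "kwargs": {
  "targets": [
    [2.5,-0.1,-0.15,0,0.3],
    [4.5,-0.1,-0.15,0,0.3],
    [5.5,-0.1,-0.15,0,0.3],
    [5.6,-0.1,-0.15,0,0.3],
    [5.6,-0.1,-0.15,0,-0.3]
  ],
  "newtons": 50
}}

```text
t: 3.48
tcp_pos: [0.4207, 0.2967, 0.0058]
tcp_rot: [0.429, 0.563, 0.429, -0.562]
ft_force: [-7.2, -5.0, 37.6]
finger_gap: 0.457
```

{"fn": "send_rows", "kwargs": {
  "targets": [
    [0,0,0,0,-0.6],
    [0,0,0,0,-0.6],
    [-0.5,0,0,0,-0.6],
    [-3,0,0,0,-0.6],
    [-7,0,0,0,-0.6]
  ]
}}

```text
t: 4.1
tcp_pos: [0.4195, 0.2962, 0.0749]
tcp_rot: [-0.429, -0.561, -0.429, 0.563]
ft_force: [1.2, 0.3, -1.2]
finger_gap: 0.455
```

```bash
python3 - <<'E'
from h import *
import pickle
w=grab("wrist","w3"); p,R,s=pose(); print(p,s["finger_gap"],s["ft_force"],s["joint_pos"])
w=pickle.load(open("w1.pkl","rb")); crop(w,320,220,480,360,5,"c3")
E
```

```text
[0.42178456 0.2973787  0.08048042] 0.4566816511538283 [1.65296552 0.44863093 2.87662861] [ 4.51407644e-01  2.90965190e-01 -3.38192492e-01  9.36352674e-01
 -1.60851626e-05  2.28903822e+00]
```

View pics/w3.png

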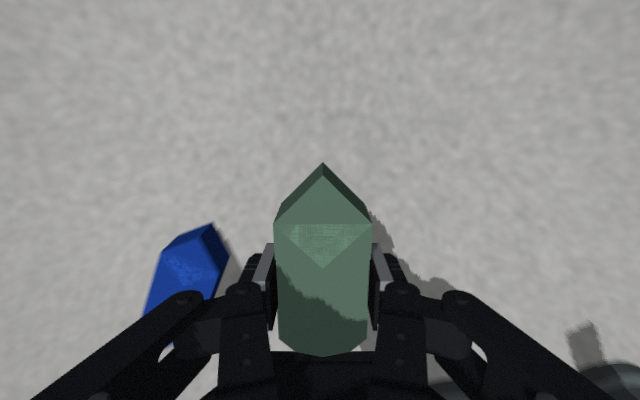

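```bash
python3 - <<'E'
from h import *
plan([.43,.12,.28]);plan([.45,-.05,.28])
E
```

```text
shift cm [-19.99   5.55  16.82] turn 0.0 alt 0.0 j6 2.289038217100738 t 4.15
shift cm [-20.02  11.96  32.7 ] turn 0.0 alt 0.0 j6 2.289038217100738 t 4.15
```

{"fn": "send_rows", "kwargs": {
  "targets": [
    [-5,0,0,0,-0.6],
    [-11,0,1,0,-0.6],
    [-17,1,5,0,-0.6],
    [-20,3,10,0,-0.6],
    [-20,5,15,0,-0.6]
  ]
}}

```text
t: 4.78
tcp_pos: [0.4295, 0.1377, 0.2775]
tcp_rot: [0.43, 0.563, 0.429, -0.56]
ft_force: [1.5, -0.5, -2.8]
finger_gap: 0.457
```

{"fn": "send_rows", "kwargs": {
  "targets": [
    [0,1.8,5,0,-0.6],
    [0,3.5,10,0,-0.6],
    [0,5.3,14,0,-0.6],
    [0,7,17.7,0,-0.6],
    [0,7,17.7,0,-0.6]
  ]
}}

```text
t: 5.4
tcp_pos: [0.4498, -0.0528, 0.2746]
tcp_rot: [-0.428, -0.563, -0.428, 0.563]
ft_force: [0.5, 0.6, -2.5]
finger_gap: 0.455
```

```bash
python3 - <<'E'
from h import *
import pickle
w=grab("wrist","w4"); p,R,s=pose(); print(p,s["finger_gap"],s["ft_force"],s["joint_pos"])
pickle.dump(w,open("w4.pkl","wb"))
E
```

```text
[ 0.44954469 -0.05151526  0.27468411] 0.4554238303819375 [-0.88737284  0.83219113 -2.87088802] [-2.99977537e-01  8.10553877e-02 -9.06665873e-02  1.39942867e+00
  8.53083515e-05  1.54043600e+00]
```

View pics/w4.png

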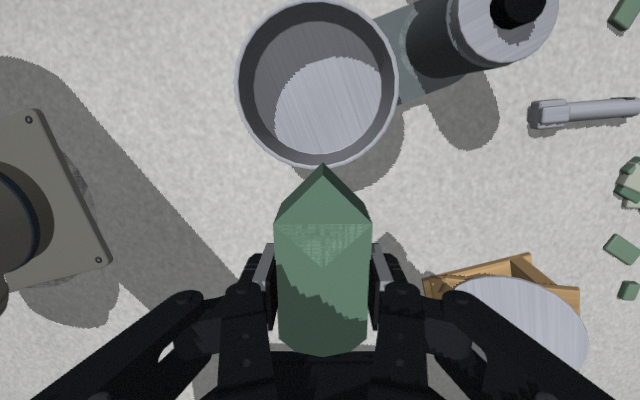

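The bowl rim shows as a circle with x from 234 to 399 and y from 1 to 168. The button is at (518,8) and the lid stand at lower right.

```bash
python3 - <<'E'
from h import *
import pickle; w=pickle.load(open("w4.pkl","rb"))
pts=[(234,85),(399,88),(318,0.5),(316,168),(375,145),(260,28),(258,142)]
P=np.array([onz(w,u,v,.093)[:2] for u,v in pts]); print(P.round(4))
from scipy.optimize import least_squares
r=least_squares(lambda q:np.hypot(*(P-q[:2]).T)-q[2],[.47,.02,.08]); print(r.x,r.fun.round(4))
f,g=pickle.load(open("fg.pkl","rb"))
for u,v in [(507,3)]: print(onz(w,u,v,.165))
print(onz(w,518,8,.183))
E
```

```text
[[ 0.394   0.0559]
 [ 0.5456  0.0108]
 [ 0.4912  0.1044]
 [ 0.4476 -0.0431]
 [ 0.511  -0.0363]
 [ 0.4337  0.0968]
 [ 0.3989 -0.002 ]]
[0.46959659 0.02988241 0.07765739] [ 0.0023  0.0007 -0.0001 -0.0014  0.0004 -0.0018 -0.0001]
[0.61678533 0.04998066 0.165     ]
[0.61333072 0.04294422 0.183     ]
```

```bash
python3 - <<'E'
from h import *
plan([.469,.027,.13])
E
```

```text
shift cm [14.47 -0.21 -8.08] turn 0.0 alt 0.0 j6 1.540436004322107 t 5.45
```

{"fn": "send_rows", "kwargs": {
  "targets": [
    [2,-0.1,-4,0,-0.6],
    [5,-0.2,-8.1,0,-0.6],
    [9,-0.2,-8.1,0,-0.6],
    [13,-0.2,-8.1,0,-0.6],
    [16,-0.2,-8.1,0,-0.6]
  ]
}}

```text
t: 6.08
tcp_pos: [0.4682, 0.0296, 0.1134]
tcp_rot: [-0.429, -0.562, -0.43, 0.562]
ft_force: [0.7, 0.6, -1.3]
finger_gap: 0.461
```

```bash
python3 - <<'E'
from h import *
w=grab("wrist","w5");grab("scene","s5"); p,R,s=pose(); print(p,s["ft_force"])
plan([.469,.027,.03])
E
```

```text
[0.46696251 0.02943166 0.11243542] [-1.32092027 -0.12174261 -1.74946544]
shift cm [8.24 0.3  0.18] turn 0.0 alt 0.0 j6 1.7194541759187192 t 6.175
```

View pics/w5.png

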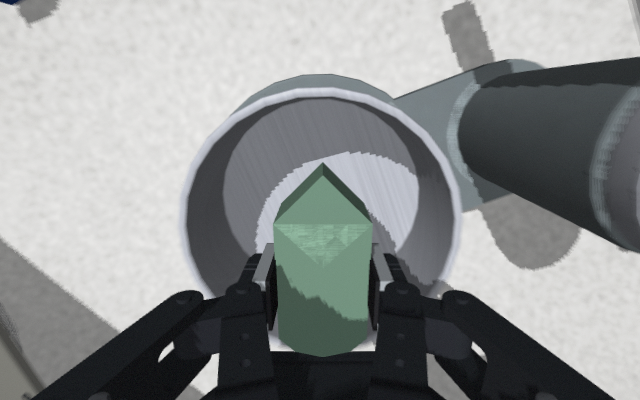

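{"fn": "send_rows", "kwargs": {
  "targets": [
    [3,0.15,0.1,0,-0.6],
    [5.5,0.15,0.1,0,-0.6],
    [7,0.15,0.1,0,-0.6],
    [7.8,0.15,0.1,0,-0.6],
    [8.1,0.15,0.1,0,-0.6]
  ]
}}

```text
t: 6.8
tcp_pos: [0.4707, 0.027, 0.0343]
tcp_rot: [0.429, 0.562, 0.429, -0.562]
ft_force: [0.8, 0.9, -1.9]
finger_gap: 0.455
```

```bash
python3 - <<'E'
from h import *
p,R,s=pose(); print(p,s["ft_force"])
E
```

```text
[0.47074302 0.02704152 0.03430672] [ 0.83584327  0.85928107 -1.87232556]
```

{"fn": "send_rows", "kwargs": {
  "targets": [
    [0.1,0,0,0,-0.6],
    [0.2,0,0,0,-0.6],
    [0.3,0,0,0,-0.6],
    [0.3,0,0,0,-0.6],
    [0.3,0,0,0,-0.6]
  ]
}}

```text
t: 7.42
tcp_pos: [0.4703, 0.0267, 0.0307]
tcp_rot: [0.429, 0.562, 0.429, -0.562]
ft_force: [1.1, -0.2, -2.5]
finger_gap: 0.457
```

{"fn": "send_rows", "kwargs": {
  "targets": [
    [0.1,0,0,0,-0.6],
    [0.2,0,0,0,-0.6],
    [0.2,0,0,0,-0.6],
    [0.3,0,0,0,-0.6],
    [0.3,0,0,0,-0.6]
  ]
}}

```text
t: 8.05
tcp_pos: [0.4704, 0.0267, 0.0289]
tcp_rot: [0.429, 0.562, 0.429, -0.562]
ft_force: [-6.5, -0.2, 18.5]
finger_gap: 0.457
```

Contact. Open moderately and lift.

{"fn": "send_rows", "kwargs": {
  "targets": [
    [-0.1,0,0,0,0],
    [-0.1,0,0,0,0.25],
    [-0.1,0,0,0,0.3],
    [-0.1,0,0,0,0.3],
    [-1.5,0,0,0,0.3]
  ]
}}

```text
t: 8.68
tcp_pos: [0.4696, 0.0268, 0.0424]
tcp_rot: [-0.428, -0.562, -0.43, 0.563]
ft_force: [0.5, -0.3, -0.4]
finger_gap: 0.65
```

{"fn": "send_rows", "kwargs": {
  "targets": [
    [-5,0,0,0,0.3],
    [-10,0,0,0,0.3],
    [-15,0,0,0,0.3],
    [-19,0,2,0,0.5],
    [-21,0,6,0,0.5]
  ]
}}

```text
t: 9.3
tcp_pos: [0.4548, -0.0311, 0.2559]
tcp_rot: [0.431, 0.562, 0.429, -0.561]
ft_force: [0.1, 0.1, 0.4]
finger_gap: 0.747
```

```bash
python3 - <<'E'
from h import *
w=grab("wrist","w6");p,R,s=pose(); print(p,s["ft_force"],s["finger_gap"])
import pickle; pickle.dump(w,open("w6.pkl","wb"))
g=grab("side"); crop(g,300,240,420,330,6,"c6"); pickle.dump(g,open("g6.pkl","wb"))
f=grab("scene"); crop(f,180,165,270,240,8,"c6b"); pickle.dump(f,open("f6.pkl","wb"))
E
```

```text
[ 0.4542383  -0.03471313  0.25749821] [ 1.67777449 -2.40493786  2.69852188] 0.7506478987840064
```

View pics/w6.png

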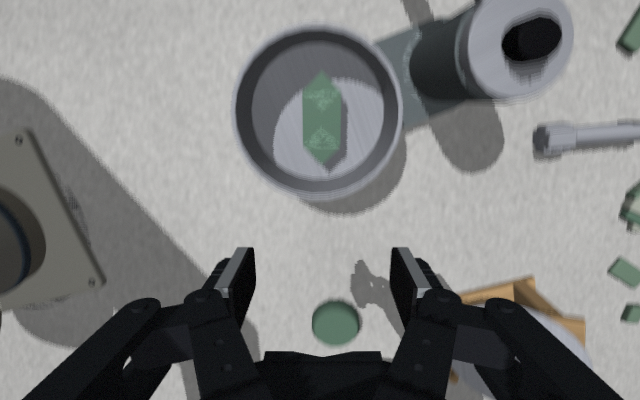

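View pics/c6.png

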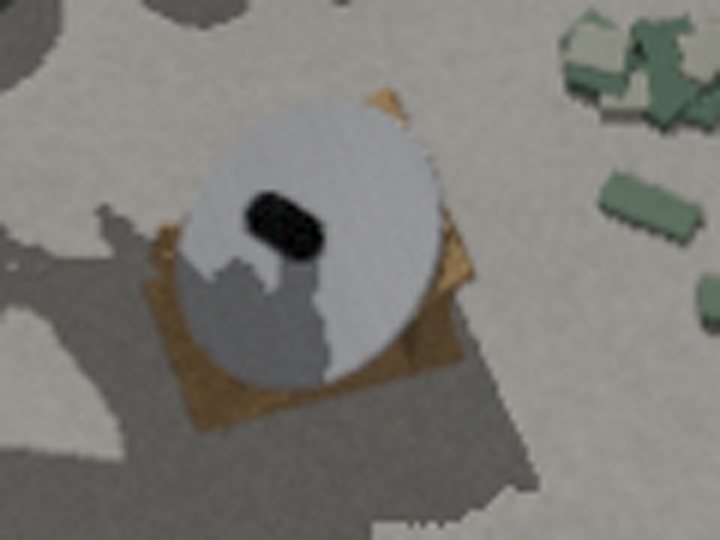

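View pics/c6b.png

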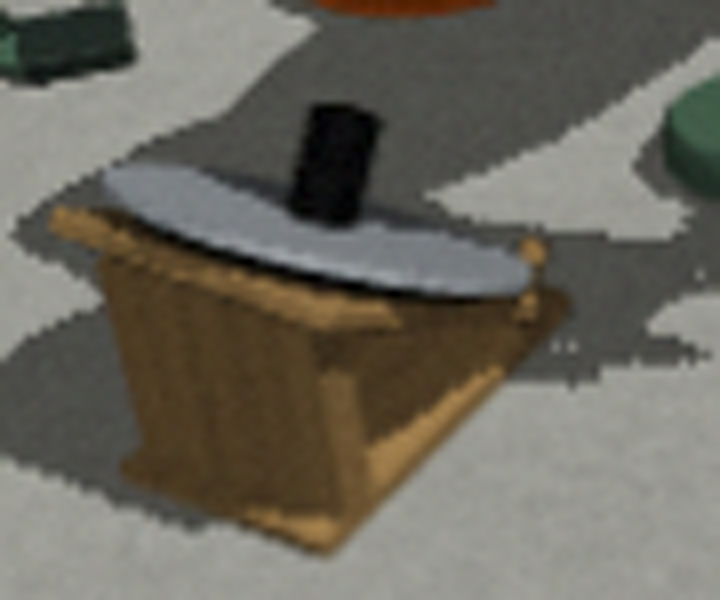

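```bash
python3 - <<'E'
from h import *
import pickle; f=pickle.load(open("f6.pkl","rb"));g=pickle.load(open("g6.pkl","rb"))
S=lambda x,y:(179.5+x/8,164.5+y/8); D=lambda x,y:(299.5+x/6,239.5+y/6)
T,e=tri([(f,*S(345,112)),(g,*D(264,211))]);B,e2=tri([(f,*S(328,213)),(g,*D(306,240))])
print(T,e,B,e2,T-B,np.linalg.norm(T-B)); v=(T-B)/np.linalg.norm(T-B); print(np.degrees(np.arccos(v[2])),np.degrees(np.arctan2(v[1],v[0])))
# stand edges: pins side low
for p in [(40,215),(390,320)]: pass
print("disc extremes scene", )
# low-edge of disc (scene (530,270)), high edge (105,175)
L,e=tri([(f,*S(525,268)),(g,*D(185,235))]);print("low",L,e)
H,e=tri([(f,*S(108,172)),(g,*D(440,260))]);print("high",H,e,)
# stand board corner: scene (60,210)->side (390,95)? ; 
print(tri([(f,*S(60,215)),(g,*D(390,97))]),tri([(f,*S(395,318)),(g,*D(470,275))]))
print(tri([(f,*S(535,240)),(g,*D(165,235))]))
E
```

```text
[ 0.59502296 -0.31079374  0.12554992] [0.0887623524600918, 0.08876235245973062] [ 0.6177533  -0.31154573  0.09048547] [2.976039428306034, 2.97603942830613] [-0.02273034  0.00075199  0.03506445] 0.04179413093741663
32.96741035186444 178.10516887083375
disc extremes scene
low [ 0.56633283 -0.26021699  0.04478075] [2.222914018930143, 2.2229140189301653]
high [ 0.67077072 -0.36706002  0.12720899] [3.8677180825983695, 3.867718082598457]
(array([ 0.6996792 , -0.30845019,  0.16508234]), [33.4255840796784, 33.42558407967862]) (array([ 0.67128719, -0.30459213,  0.05803544]), [52.52378936107842, 52.523789361078244])
(array([ 0.55473894, -0.26144364,  0.05100326]), [1.3442360388296957, 1.3442360388296077])
```

The slab lies in the bowl at (322,118), free of the fingers. The crops show the lid leaning with its low pins on the robot/bowl side. I'll take a closer wrist look at the lid.

```bash
python3 - <<'E'
from h import *
plan([.55,-.31,.28],90)
E
```

```text
shift cm [-2.5  16.61 24.23] turn 1.301 alt -1.84 j6 1.584966052349063 t 9.45
```

{"fn": "send_rows", "kwargs": {
  "targets": [
    [-1,3,4.5,-0.18,1],
    [-2,6,9,-0.36,1],
    [-2.5,9,14,-0.54,1],
    [-2.5,13,19,-0.72,1],
    [-2.5,16.6,24.2,-0.92,1]
  ]
}}

```text
t: 10.07
tcp_pos: [0.5509, -0.307, 0.2774]
tcp_rot: [0.633, 0.315, 0.633, -0.315]
ft_force: [1.2, 0.9, 0.6]
finger_gap: 1.002
```

{"fn": "send_rows", "kwargs": {
  "targets": [
    [0,0,0,-0.18,1],
    [0,0,0,-0.36,1],
    [0,0,0,-0.54,1],
    [0,0,0,-0.72,1],
    [0,0,0,-0.92,1]
  ]
}}

```text
t: 10.7
tcp_pos: [0.5503, -0.3051, 0.2771]
tcp_rot: [0.707, 0.006, 0.707, -0.005]
ft_force: [0.6, 0.6, -0.1]
finger_gap: 1.001
```

```bash
python3 - <<'E'
from h import *
import pickle
w=grab("wrist","w7");p,R,s=pose(); print(p,R.round(3),s["joint_pos"].round(2))
pickle.dump(w,open("w7.pkl","wb"))
E
```

```text
[ 0.55031242 -0.30511484  0.27715803] [[-0.001  0.007  1.   ]
 [ 0.001  1.    -0.007]
 [-1.     0.001 -0.001]] [-0.64  0.39  0.34  1.51  0.   -0.63]
```

View pics/w7.png

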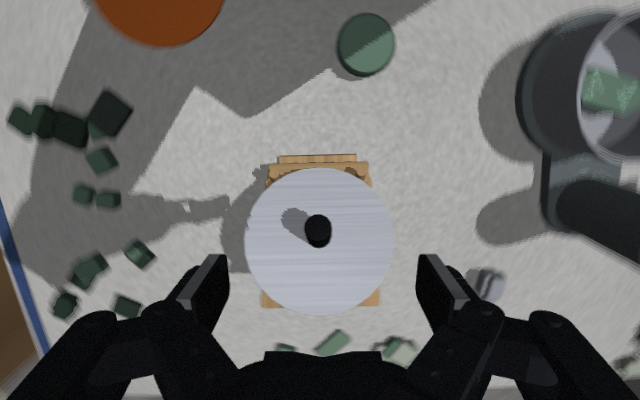

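```bash
python3 - <<'E'
from h import *
import pickle; w=pickle.load(open("w7.pkl","rb"));f=pickle.load(open("f6.pkl","rb"));g=pickle.load(open("g6.pkl","rb"))
m=(w["color"].max(2)<45).astype(np.uint8); m[:205]=0;m[250:]=0;m[:,:295]=0;m[:,340:]=0
ys,xs=np.nonzero(m); print(xs.min(),xs.max(),ys.min(),ys.max(),xs.mean(),ys.mean())
c=(xs.mean(),ys.mean())
print(onz(w,*c,.108),onz(w,*c,.126), proj(w,[.6066,-.3112,.1075]))
print(tri([(w,*c),(f,221.3,185.2)]),tri([(w,*c),(g,347.1,277.3)]),tri([(w,*c),(f,221.3,185.2),(g,347.1,277.3)]))
# disc outline
gm=cv2.cvtColor(w["color"],cv2.COLOR_RGB2HSV)
E
```

```text
305 330 215 247 317.6139053254438 230.37278106508876
[ 0.60713376 -0.31052718  0.108     ] [ 0.59967596 -0.31015146  0.126     ] [316.96385232 229.72399029]
(array([ 0.60694231, -0.31029637,  0.10803852]), [0.2803170018609509, 0.2803170018608148]) (array([ 0.6085863 , -0.31063168,  0.10418062]), [0.12274597912218631, 0.12274597912207598]) (array([ 0.60719877, -0.31108333,  0.10707411]), [0.614191140657462, 1.1344485711383703, 1.355408554848814])
```

```bash
python3 - <<'E'
from h import *
plan([.603,-.3108,.094],90)
E
```

```text
shift cm [18.31 -0.55  5.29] turn -0.007 alt 3.135 j6 -0.6329367414320248 t 10.75
```

{"fn": "send_rows", "kwargs": {
  "targets": [
    [3,-0.3,4,0,0.2],
    [7,-0.55,5.3,0,0.2],
    [10.5,-0.55,5.3,0,0.2],
    [13.3,-0.55,5.3,0,0.2],
    [13.3,-0.55,5.3,0,0.2]
  ]
}}

```text
t: 11.38
tcp_pos: [0.6021, -0.3114, 0.1421]
tcp_rot: [0.706, 0.01, 0.709, -0.008]
ft_force: [-0.7, 0.3, 0.1]
finger_gap: 0.6
```

```bash
python3 - <<'E'
from h import *
w=grab("wrist","w8");plan([.603,-.3108,.094],90)
E
```

```text
shift cm [5.02 0.12 0.03] turn -0.024 alt 3.117 j6 -0.5770494914946057 t 11.425
```

View pics/w8.png

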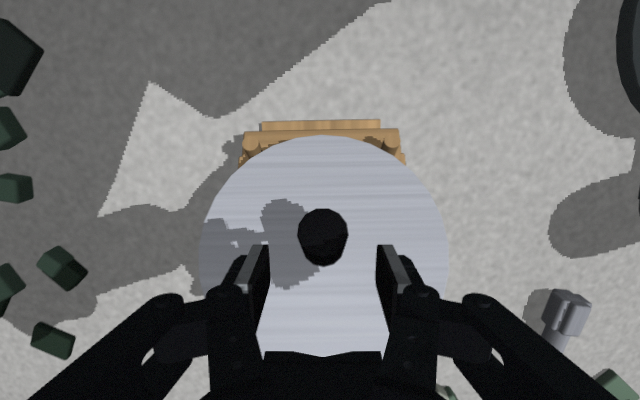

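The knob at (322,237) is centred between the pads.

{"fn": "send_rows", "kwargs": {
  "targets": [
    [1.5,0,0,-0.01,0.2],
    [3,0,0,-0.01,0.2],
    [4.2,0,0,-0.01,0.2],
    [4.8,0,0,-0.01,0.2],
    [4.8,0,0,-0.01,0.2]
  ],
  "newtons": 35
}}

```text
t: 12.05
tcp_pos: [0.6027, -0.3128, 0.0962]
tcp_rot: [0.707, 0.005, 0.707, -0.004]
ft_force: [0.8, -0.7, 0.8]
finger_gap: 0.601
```

{"fn": "send_rows", "kwargs": {
  "targets": [
    [0,0,0,0,-0.8],
    [0,0,0,0,-0.8],
    [0,0,0,0,-0.8],
    [0,0,0,0,-0.8],
    [0,0,0,0,-0.8]
  ]
}}

```text
t: 12.68
tcp_pos: [0.6033, -0.3126, 0.0975]
tcp_rot: [0.708, 0.004, 0.707, -0.004]
ft_force: [1.3, 3.9, 5.9]
finger_gap: 0.313
```

```bash
python3 - <<'E'
from h import *
w=grab("wrist","w9");p,R,s=pose(); print(p,s["finger_gap"],s["ft_force"])
E
```

```text
[ 0.6032949  -0.31258646  0.09750892] 0.31348184417735775 [0.78920477 4.78921426 5.78008258]
```

View pics/w9.png

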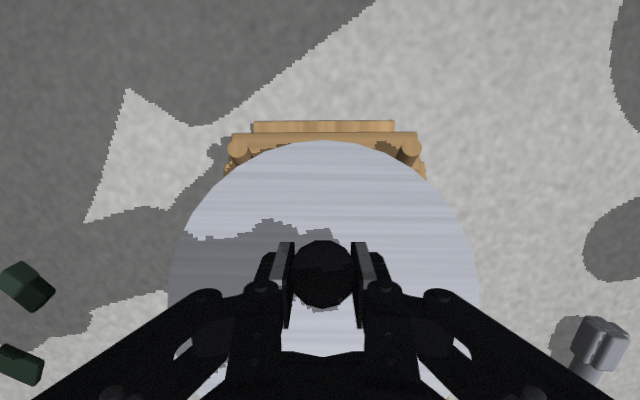

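{"fn": "send_rows", "kwargs": {
  "targets": [
    [-0.8,0,-0.57,0,-0.8],
    [-2,0,-1.4,0,-0.8],
    [-4,0,-2.8,0,-0.8],
    [-6.5,0,-4.5,0,-0.8],
    [-9,0,-6,0,-0.8]
  ]
}}

```text
t: 13.35
tcp_pos: [0.5413, -0.3124, 0.1884]
tcp_rot: [0.707, 0.005, 0.707, -0.005]
ft_force: [0.7, -0.2, -3.0]
finger_gap: 0.313
```

```bash
python3 - <<'E'
from h import *
w=grab("wrist","w10");p,R,s=pose(); print(p,s["finger_gap"],s["ft_force"],s["ft_torque"])
g=grab("side"); crop(g,260,180,440,330,4,"c10"); f=grab("scene"); crop(f,180,120,300,220,6,"c10b")
E
```

```text
[ 0.54079097 -0.31291804  0.19222566] 0.31825254140753917 [-1.07808571  0.22270063  0.85594677] [-0.06763714  0.10094548 -0.02889942]
```

View pics/w10.png

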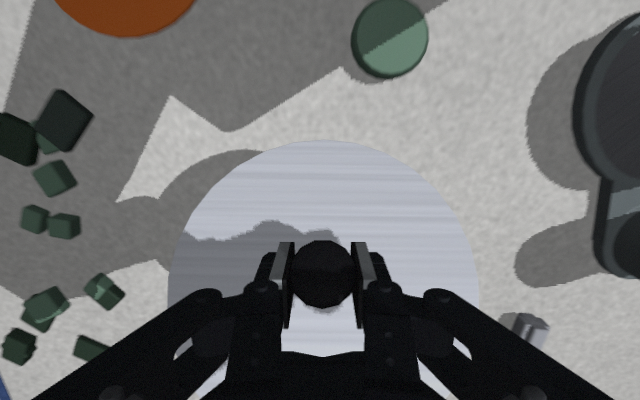

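View pics/c10b.png

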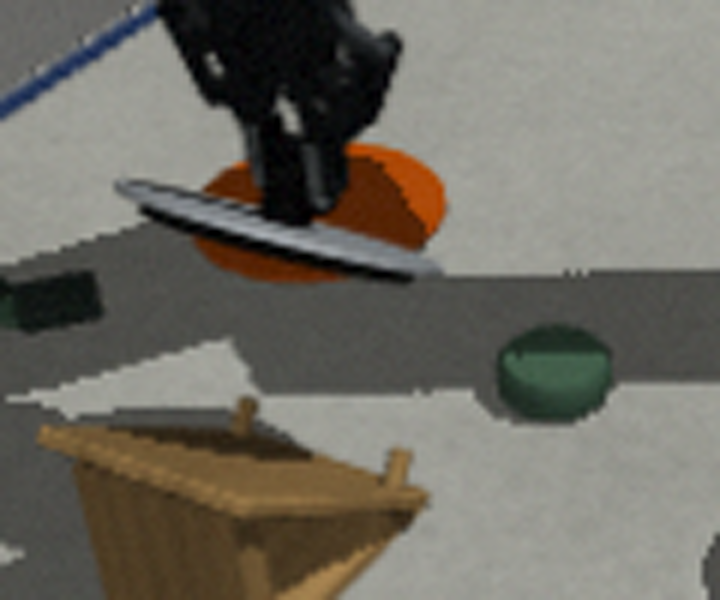

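The lid is held at its original 35° tilt. Its low side faces −tool z. I'll carry it over the bowl, put the low edge on the rim first, and level it in an arc.

```bash
python3 - <<'E'
from h import *
plan([.4365,.0275,.21],90)
E
```

```text
shift cm [ -2.21  33.88 -11.05] turn -0.014 alt 3.128 j6 -0.6430446437444775 t 13.5
```

{"fn": "send_rows", "kwargs": {
  "targets": [
    [-0.5,2,-1,0,-0.8],
    [-1,5.5,-2.5,0,-0.8],
    [-1.8,10,-4,-0.01,-0.8],
    [-2,14,-5.5,-0.01,-0.8],
    [-2,18,-7,-0.01,-0.8]
  ]
}}

```text
t: 14.12
tcp_pos: [0.4744, -0.13, 0.2061]
tcp_rot: [0.707, 0.001, 0.707, -0.001]
ft_force: [0.1, -0.2, -3.3]
finger_gap: 0.316
```

```bash
python3 - <<'E'
from h import *
plan([.4365,.0275,.21],90)
E
```

```text
shift cm [-0.39 15.74 -3.84] turn -0.003 alt 3.139 j6 -0.4351875074114434 t 14.125
```

{"fn": "send_rows", "kwargs": {
  "targets": [
    [-0.4,4,-1,0,-0.8],
    [-0.4,8.5,-2,0,-0.8],
    [-0.4,12.5,-3,0,-0.8],
    [-0.4,15,-3.8,0,-0.8],
    [-0.4,15.7,-3.8,0,-0.8]
  ]
}}

```text
t: 14.75
tcp_pos: [0.4369, 0.0271, 0.2102]
tcp_rot: [0.707, 0.0, 0.707, -0.0]
ft_force: [0.3, -0.5, -3.2]
finger_gap: 0.315
```

```bash
python3 - <<'E'
from h import *
import pickle
w=grab("wrist","w11");plan([.4365,.0275,.162],90); p,R,s=pose(); print(p)
g=grab("side"); crop(g,220,150,340,260,6,"c11"); f=grab("scene"); crop(f,290,140,430,260,5,"c11b")
pickle.dump((w,f,g),open("k11.pkl","wb"))
E
```

```text
shift cm [ 4.83  0.06 -0.09] turn -0.001 alt 3.14 j6 -0.12918043277160737 t 14.8
[0.43737754 0.02691318 0.21031765]
```

View pics/w11.png

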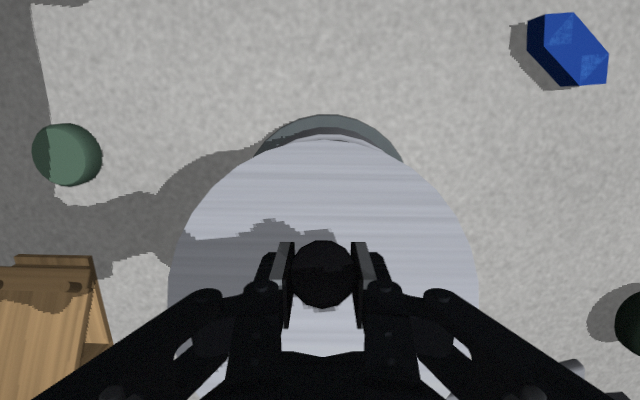

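View pics/c11b.png

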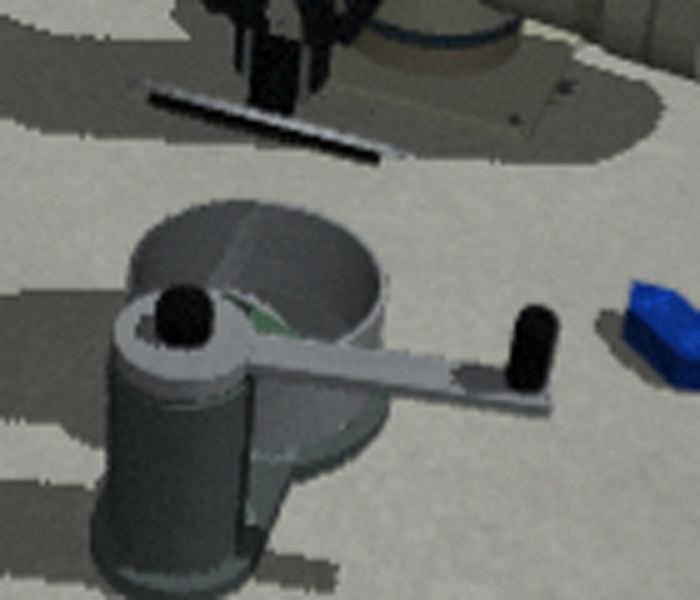

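View pics/c11.png

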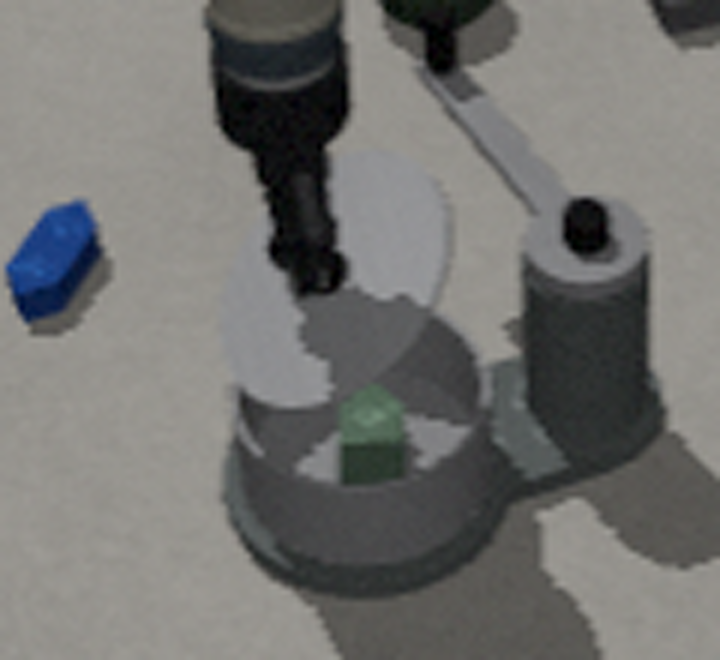

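```bash
python3 - <<'E'
from h import *
import pickle; w,f,g=pickle.load(open("k11.pkl","rb"))
P=np.array([onz(f,289.5+x/5,139.5+y/5,.093)[:2] for x,y in [(128,280),(384,285),(250,200),(165,228),(340,222),(377,315)]])
from scipy.optimize import least_squares
for r0 in (.08,.079):
  r=least_squares(lambda q:np.hypot(*(P-q[:2]).T)-r0,[.47,.02]); print(r.x,r.fun.round(4))
w=pickle.load(open("w4.pkl","rb"))
E
```

```text
[0.46941937 0.0336625 ] [-0.0002 -0.0026  0.0014 -0.0047  0.0009 -0.002 ]
[0.46843445 0.03356142] [ 0.0011 -0.0019  0.0014 -0.0041  0.001  -0.0009]
```

```bash
python3 - <<'E'
from h import *
import pickle; from scipy.optimize import least_squares
w=pickle.load(open("w6.pkl","rb")); crop(w,220,10,420,220,3.5,"c6w")
for pts in ([(232,110),(403,113),(319,25),(317,200),(257,52),(378,52),(376,175),(258,172)],):
  P=np.array([onz(w,*p,.093)[:2] for p in pts]); r=least_squares(lambda q:np.hypot(*(P-q[:2]).T)-q[2],[.47,.02,.08]); print(r.x,r.fun.round(4))
f,g=pickle.load(open("fg.pkl","rb"))
P=np.array([onz(g,199.5+x/3,119.5+y/3,.093)[:2] for x,y in [(178,290),(305,290),(241,239),(200,255),(285,255),(241,333)]])
r=least_squares(lambda q:np.hypot(*(P-q[:2]).T)-q[2],[.47,.02,.08]); print("side",r.x,r.fun.round(4))
E
```

```text
[0.46863123 0.02697703 0.07835309] [ 0.0009  0.0004  0.0003  0.0009 -0.0003 -0.0005 -0.0004 -0.0012]
side [0.46834498 0.02753372 0.07574199] [ 0.0014  0.0027  0.0022 -0.0017 -0.0031 -0.0015]
```

View pics/c6w.png

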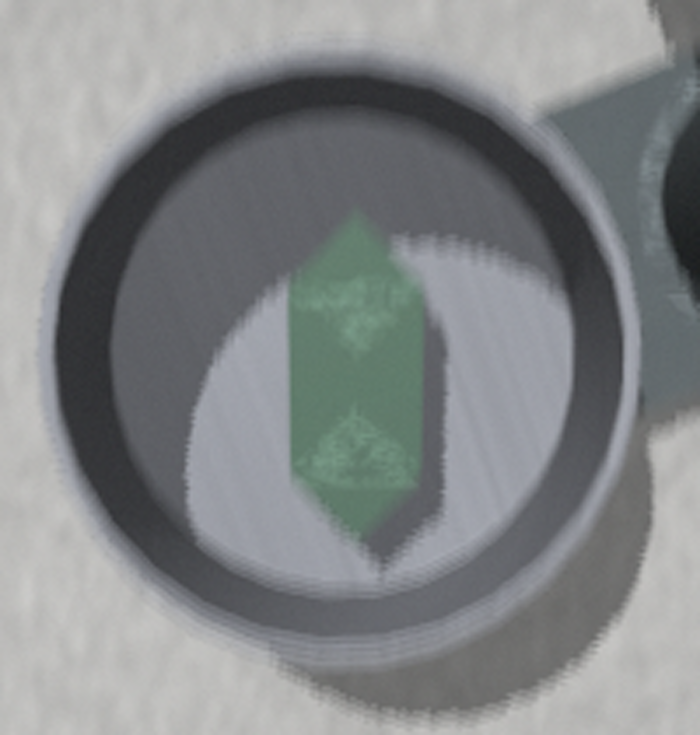

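{"fn": "send_rows", "kwargs": {
  "targets": [
    [1.2,0.1,-0.1,0,-0.8],
    [2.6,0.15,-0.15,0,-0.8],
    [4,0.15,-0.15,0,-0.8],
    [5,0.15,-0.15,0,-0.8],
    [5.2,0.15,-0.15,0,-0.8]
  ]
}}

```text
t: 15.52
tcp_pos: [0.4358, 0.0273, 0.1578]
tcp_rot: [0.707, 0.001, 0.708, -0.001]
ft_force: [0.7, 0.1, -2.6]
finger_gap: 0.32
```

```bash
python3 - <<'E'
from h import *
w=grab("wrist","w12"); p,R,s=pose(); print(p,s["ft_force"])
g=grab("side"); crop(g,220,150,340,260,6,"c12"); f=grab("scene"); crop(f,290,140,430,260,5,"c12b")
E
```

```text
[0.43595515 0.02732216 0.15813551] [ 0.01198366  0.51498437 -3.45612107]
```

View pics/c12b.png

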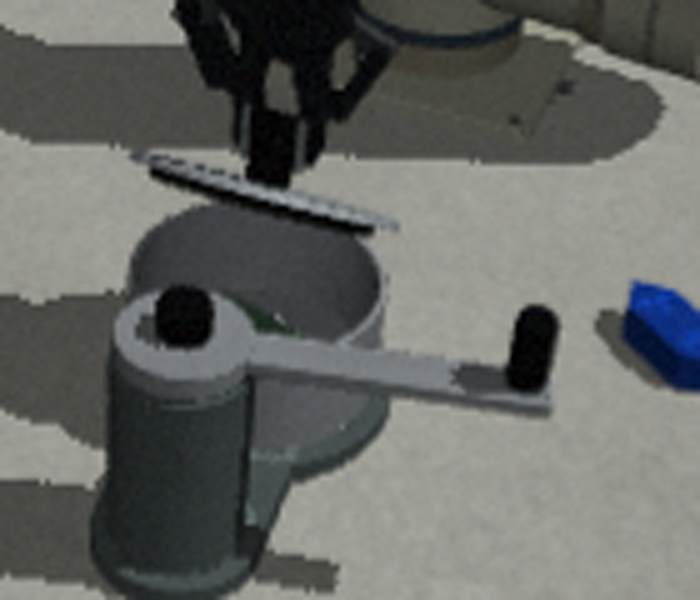

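View pics/c12.png

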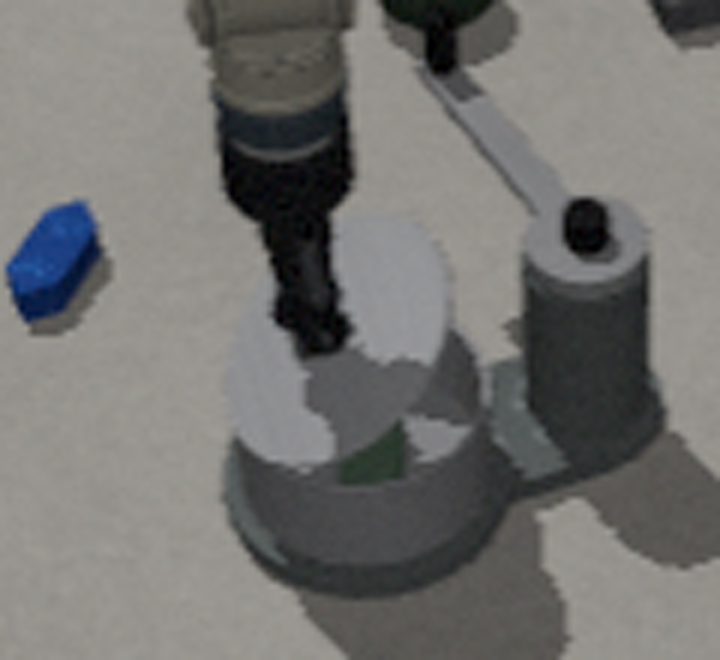

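Lid's low edge is just above the rim on the robot side, aligned. Go down to contact.

{"fn": "send_rows", "kwargs": {
  "targets": [
    [0.2,0.1,0,0,-0.8],
    [0.4,0.1,0,0,-0.8],
    [0.6,0.1,0,0,-0.8],
    [0.7,0.1,0,0,-0.8],
    [0.7,0.1,0,0,-0.8]
  ],
  "newtons": 28
}}

```text
t: 16.3
tcp_pos: [0.4365, 0.0283, 0.1521]
tcp_rot: [0.707, 0.001, 0.707, -0.001]
ft_force: [0.7, -0.2, 2.3]
finger_gap: 0.317
```

{"fn": "send_rows", "kwargs": {
  "targets": [
    [0.3,0,0.35,0,-0.8],
    [0.7,0,0.8,0,-0.8],
    [1.0,0,1.2,0,-0.8],
    [1.2,0,1.4,0,-0.8],
    [1.3,0,1.45,0,-0.8]
  ]
}}

```text
t: 16.92
tcp_pos: [0.4507, 0.0283, 0.1384]
tcp_rot: [0.707, 0.001, 0.707, -0.001]
ft_force: [1.4, -0.1, 2.2]
finger_gap: 0.312
```

```bash
python3 - <<'E'
from h import *
w=grab("wrist","w13"); p,R,s=pose(); print(p,s["ft_force"])
f=grab("scene"); crop(f,290,140,430,260,5,"c13b")
E
```

```text
[0.45070485 0.02833455 0.1384338 ] [ 0.81805157 -0.39736653  3.36742691]
```

View pics/w13.png

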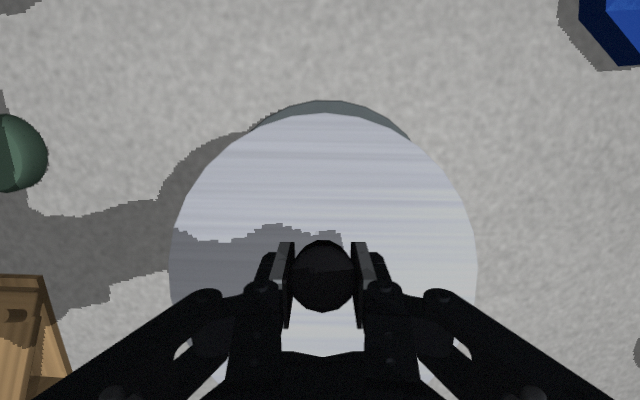

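View pics/c13b.png

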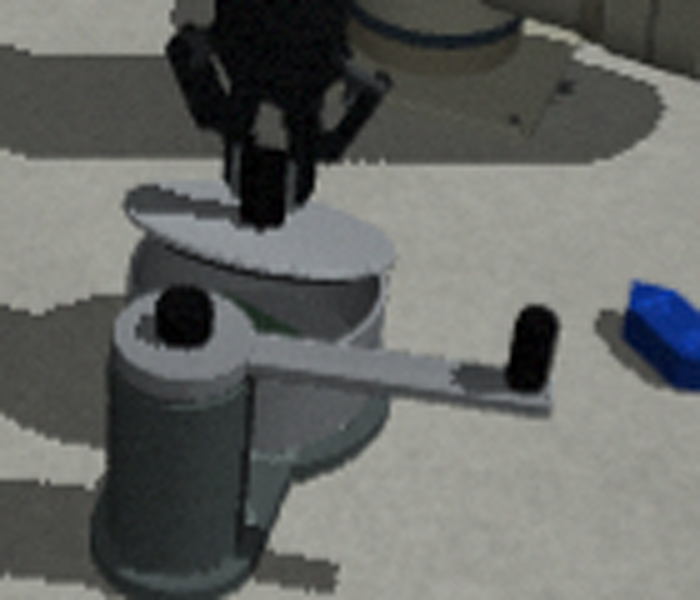

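The lid is turning level on the rim as planned. I'll continue the arc.

{"fn": "send_rows", "kwargs": {
  "targets": [
    [0.5,0,0.45,0,-0.8],
    [0.9,0,0.8,0,-0.8],
    [1.4,0,1.2,0,-0.8],
    [1.8,0,1.5,0,-0.8],
    [2.1,0,1.65,0,-0.8]
  ]
}}

```text
t: 17.65
tcp_pos: [0.4675, 0.0283, 0.1174]
tcp_rot: [0.707, 0.001, 0.707, -0.001]
ft_force: [1.8, 0.7, 1.8]
finger_gap: 0.316
```

{"fn": "send_rows", "kwargs": {
  "targets": [
    [0.2,0,0.1,0,-0.8],
    [0.4,0,0.2,0,-0.8],
    [0.5,0,0.25,0,-0.8],
    [0.6,0,0.3,0,-0.8],
    [0.6,0,0.3,0,-0.8]
  ]
}}

```text
t: 18.27
tcp_pos: [0.4703, 0.0283, 0.1118]
tcp_rot: [0.707, 0.001, 0.707, -0.001]
ft_force: [2.6, -0.4, 4.3]
finger_gap: 0.317
```

```bash
python3 - <<'E'
from h import *
w=grab("wrist","w14"); p,R,s=pose(); print(p,s["ft_force"],s["ft_torque"])
f=grab("scene"); crop(f,290,140,430,260,5,"c14b")
g=grab("side"); crop(g,220,150,340,260,6,"c14")
E
```

```text
[0.47031038 0.02826113 0.11184434] [ 3.16178044 -0.09956701  4.09953539] [ 0.06073729 -0.13624997 -0.0027411 ]
```

View pics/c14b.png

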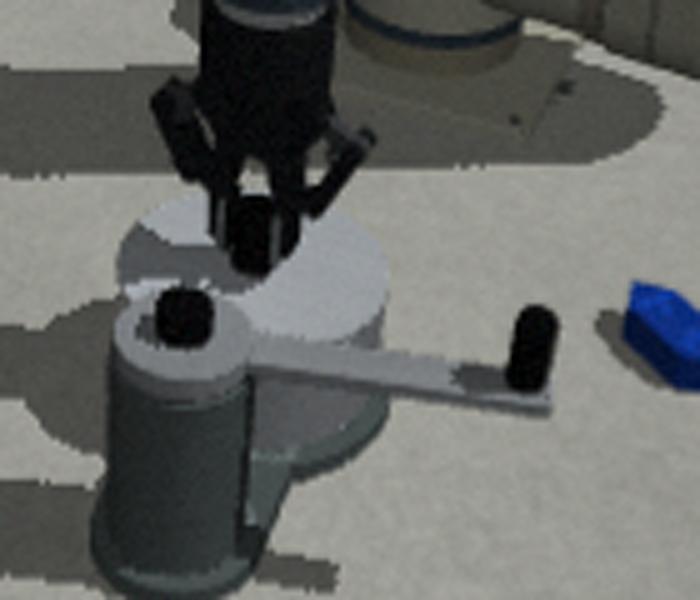

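View pics/c14.png

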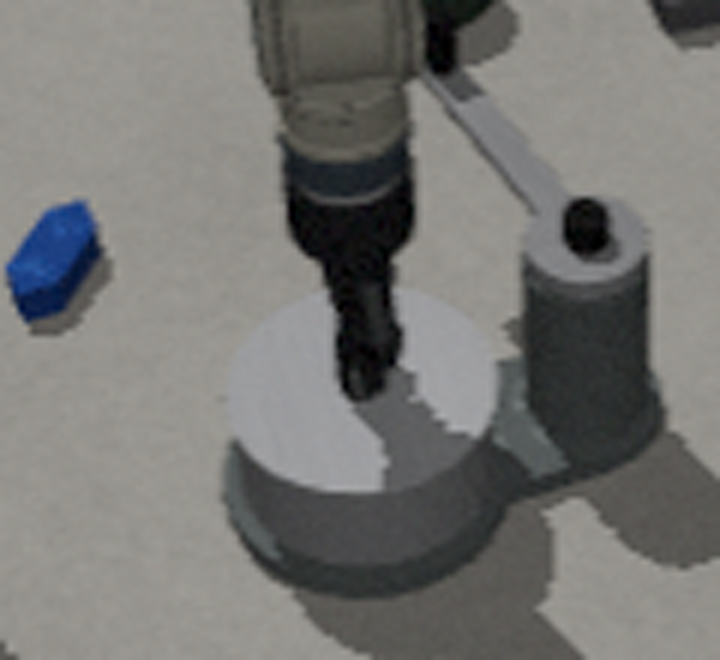

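{"fn": "send_rows", "kwargs": {
  "targets": [
    [0.1,0,0,0,-0.8],
    [0.2,0,0,0,-0.8],
    [0.3,0,0,0,-0.8],
    [0.3,0,0,0,-0.8],
    [0.3,0,0,0,-0.8]
  ]
}}

```text
t: 19.05
tcp_pos: [0.4706, 0.0282, 0.1102]
tcp_rot: [0.708, 0.001, 0.706, -0.001]
ft_force: [-0.7, 1.2, 21.4]
finger_gap: 0.316
```

{"fn": "send_rows", "kwargs": {
  "targets": [
    [-0.1,0,0,0,-0.5],
    [-0.1,0,0,0,0],
    [-0.1,0,0,0,0.2],
    [-0.1,0,0,0,0.2],
    [-0.1,0,0,0,0.2]
  ]
}}

```text
t: 19.68
tcp_pos: [0.4699, 0.0283, 0.1095]
tcp_rot: [0.707, 0.001, 0.707, -0.001]
ft_force: [0.7, -0.2, 0.2]
finger_gap: 0.6
```

{"fn": "send_rows", "kwargs": {
  "targets": [
    [-2,0,0,0,0.2],
    [-5,0,0,0,0.2],
    [-9,0,-1,0,0.2],
    [-13,0,-4,0,0.2],
    [-15,0,-7,0,0.2]
  ]
}}

```text
t: 20.3
tcp_pos: [0.3998, 0.0284, 0.2614]
tcp_rot: [0.708, 0.001, 0.706, -0.001]
ft_force: [-0.0, -0.0, -0.8]
finger_gap: 0.595
```

```bash
python3 - <<'E'
from h import *
import pickle
w=grab("wrist","w15"); p,R,s=pose(); print(p,s["ft_force"],s["finger_gap"],s["joint_pos"].round(2))
f=grab("scene"); crop(f,290,140,430,260,5,"c15b")
g=grab("side"); crop(g,220,150,340,260,6,"c15")
pickle.dump((w,f,g),open("k15.pkl","wb"))
E
```

```text
[0.39703346 0.02874515 0.26336239] [-1.56615543  0.97520087  2.59860493] 0.6005387162077812 [-0.14 -0.01 -0.22  1.36 -0.   -0.14]
```

View pics/w15.png

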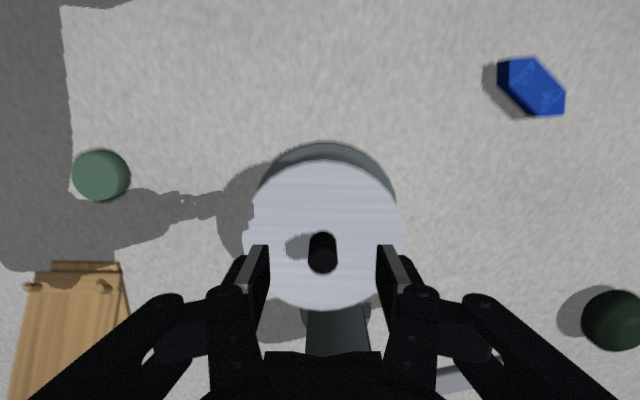

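View pics/c15b.png

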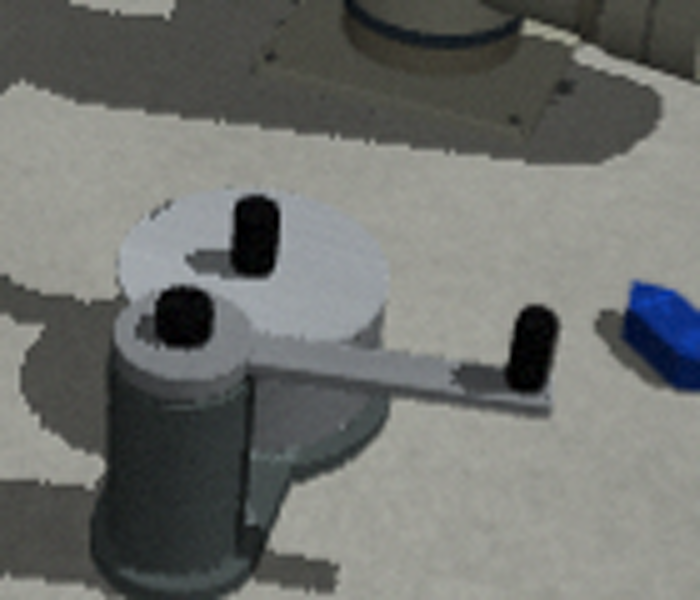

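View pics/c15.png

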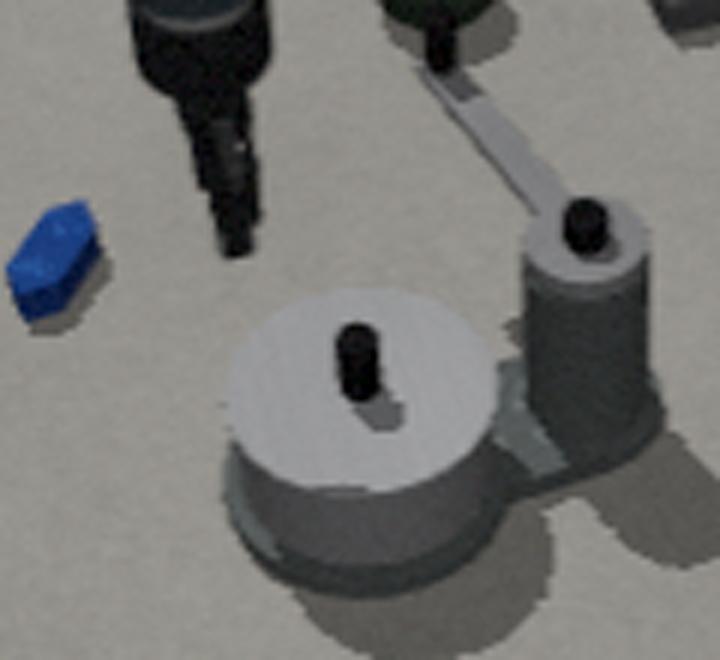

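```bash
python3 - <<'E'
from h import *
import pickle; w,f,g=pickle.load(open("k15.pkl","rb"))
S=lambda x,y:(289.5+x/5,139.5+y/5); D=lambda x,y:(219.5+x/6,149.5+y/6)
T,e=tri([(f,*S(256,205)),(g,*D(356,334))]);B,e2=tri([(f,*S(255,268)),(g,*D(361,391))]);print(T,e,B,e2,(T-B),)
print("edge pts on z=.098:",[onz(f,*S(*p),.098).round(4) for p in [(118,262),(388,275)]],[onz(g,*D(*p),.098).round(4) for p in [(228,390),(497,390),(362,288)]])
m=(f["color"].max(2)<40);ys,xs=np.nonzero(m[176:198,334:348]);a=(334+xs.mean(),176+ys.mean())
m=(g["color"].max(2)<40);ys,xs=np.nonzero(m[200:220,273:286]);b=(273+xs.mean(),200+ys.mean());print(a,b,tri([(f,*a),(g,*b)]))
E
```

```text
[0.46755562 0.02835543 0.14519414] [0.1836072796671599, 0.18360727966721435] [0.46624108 0.02847015 0.09529252] [2.025770314183427, 2.025770314183295] [ 0.00131454 -0.00011472  0.04990162]
edge pts on z=.098: [array([ 0.4993, -0.0473,  0.098 ]), array([0.4371, 0.1064, 0.098 ])] [array([0.3896, 0.0491, 0.098 ]), array([0.5461, 0.    , 0.098 ]), array([0.4889, 0.1067, 0.098 ])]
(np.float64(340.6046511627907), np.float64(186.85271317829458)) (np.float64(279.3378378378378), np.float64(210.0)) (array([0.46703647, 0.02830517, 0.12031398]), [1.3012692779371517, 1.3012692779371502])
```

The lid is seated: the knob is upright within about 1.5° and its centre z is 0.1203 against 0.1205 expected. Next is the keeper handle.

```bash
python3 - <<'E'
from h import *
plan([.560,.223,.26],90)
E
```

```text
shift cm [ 0.12 19.5  15.96] turn -0.003 alt 3.139 j6 -0.13611240320873041 t 20.45
```

{"fn": "send_rows", "kwargs": {
  "targets": [
    [0,4.5,4,0,0.6],
    [0,9,8,0,0.6],
    [0,13.5,12,0,0.6],
    [0,18,15,0,0.6],
    [0,19.5,16,0,0.6]
  ]
}}

```text
t: 21.08
tcp_pos: [0.5623, 0.2256, 0.2568]
tcp_rot: [0.706, 0.0, 0.708, -0.0]
ft_force: [-0.1, -0.3, 0.2]
finger_gap: 0.799
```

```bash
python3 - <<'E'
from h import *
import pickle
w=grab("wrist","w16"); p,R,s=pose(); print(p,s["joint_pos"].round(2),s["finger_gap"])
pickle.dump(w,open("w16.pkl","wb"))
E
```

```text
[0.56268028 0.2261519  0.25659218] [0.24 0.35 0.22 1.44 0.   0.24] 0.8021793217372359
```

View pics/w16.png

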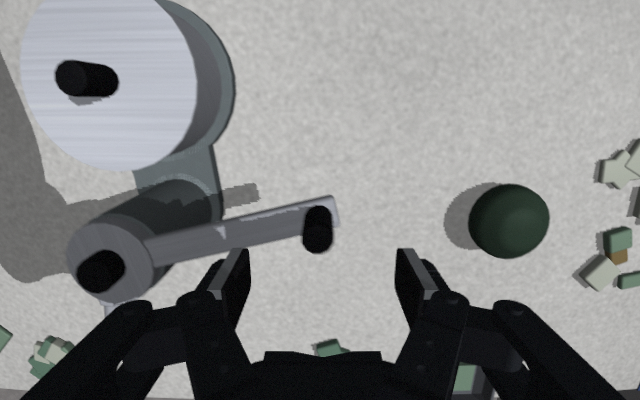

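```bash
python3 - <<'E'
from h import *
import pickle; w=pickle.load(open("w16.pkl","rb"))
print(onz(w,318,230,.1855),onz(w,318,238,.208),onz(w,317,216,.163), onz(w,100,270,.185))
m=(w["color"].max(2)<45).astype(np.uint8)[195:260,290:345]; ys,xs=np.nonzero(m); c=(290+xs.mean(),195+ys.mean()); print(c,onz(w,*c,.1855))
plan([.5775,.223,.172],90)
E
```

```text
[0.57818931 0.22266333 0.1855    ] [0.57449575 0.22296514 0.208     ] [0.57569687 0.22161479 0.163     ] [0.61192757 0.05511026 0.185     ]
(np.float64(317.28472222222223), np.float64(229.43402777777777)) [0.5777536  0.22215501 0.1855    ]
shift cm [ 8.45 -0.31  1.51] turn -0.001 alt 3.141 j6 0.24432451753899845 t 21.125
```

{"fn": "send_rows", "kwargs": {
  "targets": [
    [1.5,-0.3,1.5,0,0.3],
    [4,-0.35,1.5,0,0.3],
    [6.5,-0.35,1.5,0,0.3],
    [8.3,-0.35,1.5,0,0.3],
    [8.3,-0.35,1.5,0,0.3]
  ],
  "newtons": 25
}}

```text
t: 21.75
tcp_pos: [0.5751, 0.218, 0.1744]
tcp_rot: [0.706, 0.001, 0.708, -0.002]
ft_force: [0.8, 0.3, 0.6]
finger_gap: 0.652
```

{"fn": "send_rows", "kwargs": {
  "targets": [
    [0,0,0,0,-0.8],
    [0,0,0,0,-0.8],
    [0,0,0,0,-0.8],
    [0,0,0,0,-0.8],
    [0,0,0,0,-0.8]
  ]
}}

```text
t: 22.38
tcp_pos: [0.5759, 0.2212, 0.1777]
tcp_rot: [0.708, 0.002, 0.707, 0.001]
ft_force: [0.2, 8.0, 0.8]
finger_gap: 0.245
```

```bash
python3 - <<'E'
from h import *
w=grab("wrist","w17"); p,R,s=pose(); print(p,s["ft_force"],s["finger_gap"])
d=p[:2]-np.array([.6155,.046]); print(np.hypot(*d),np.degrees(np.arctan2(d[1],d[0])))
E
```

```text
[0.5759008  0.2211537  0.17772949] [-0.42977273  8.05243498  0.3472479 ] 0.24975687427582424
0.1795742608989821 102.73940664441261
```

View pics/w17.png

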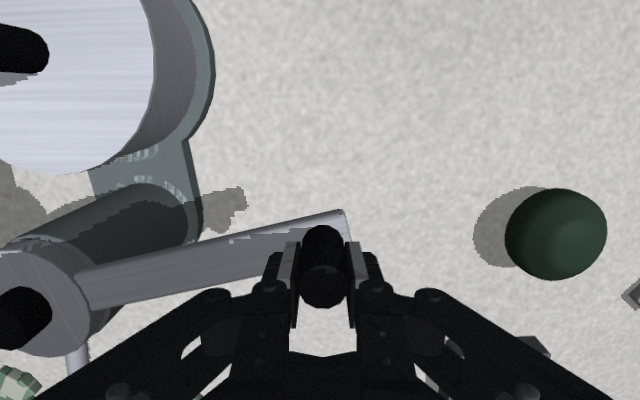

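{"fn": "send_rows", "kwargs": {
  "targets": [
    [0,0,-0.76,0,-0.8],
    [0,-0.2,-1.5,0,-0.8],
    [0,-0.5,-2.2,0,-0.8],
    [0,-0.8,-2.6,0,-0.8],
    [0,-0.8,-2.6,0,-0.8]
  ]
}}

```text
t: 23.05
tcp_pos: [0.5491, 0.213, 0.1777]
tcp_rot: [0.708, 0.002, 0.707, 0.001]
ft_force: [0.3, 8.2, 6.2]
finger_gap: 0.249
```

```bash
python3 - <<'E'
from h import *
w=grab("wrist","w18"); p,R,s=pose(); print(p,s["ft_force"],s["finger_gap"])
d=p[:2]-np.array([.617,.046]); print(np.hypot(*d),np.degrees(np.arctan2(d[1],d[0])))
E
```

```text
[0.54918293 0.21301916 0.17768471] [0.89494518 9.33954885 5.51343686] 0.24726954204604276
0.18026246290890974 112.09930089523175
```

View pics/w18.png

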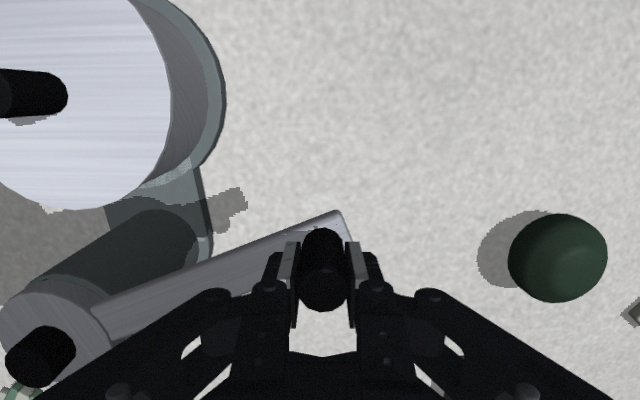

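{"fn": "send_rows", "kwargs": {
  "targets": [
    [0,0.1,-0.4,0,-0.8],
    [0,0,-0.8,0,-0.8],
    [0,-0.2,-1.2,0,-0.8],
    [0,-0.3,-1.4,0,-0.8],
    [0,-0.3,-1.4,0,-0.8]
  ]
}}

```text
t: 23.72
tcp_pos: [0.5397, 0.2092, 0.1778]
tcp_rot: [0.71, 0.002, 0.704, -0.0]
ft_force: [21.9, 5.0, -3.6]
finger_gap: 0.248
```

The bar stopped dead at about 1.25–1.3 rad with 22 N on the handle, so the catch is engaged. I'll release the handle and press the button.

{"fn": "send_rows", "kwargs": {
  "targets": [
    [0,0,0.6,0,-0.8],
    [0,0,1.0,0,-0.8],
    [0,0,1.0,0,0.2],
    [0,0,1.0,0,0.3],
    [0,0,1.0,0,0.3]
  ]
}}

```text
t: 24.35
tcp_pos: [0.5452, 0.2082, 0.1765]
tcp_rot: [0.707, 0.001, 0.707, -0.001]
ft_force: [0.2, 0.1, -0.5]
finger_gap: 0.65
```

{"fn": "send_rows", "kwargs": {
  "targets": [
    [-2,0,0,0,0.3],
    [-5,0,0,0,0.3],
    [-7,-2,0,0,0.3],
    [-7,-5,0,0,-0.5],
    [-7,-8,0,0,-1]
  ]
}}

```text
t: 24.98
tcp_pos: [0.5452, 0.1277, 0.2468]
tcp_rot: [0.707, 0.001, 0.707, -0.001]
ft_force: [0.9, -0.0, -0.6]
finger_gap: 0.228
```

```bash
python3 - <<'E'
from h import *
import pickle
w=grab("wrist","w19"); p,R,s=pose(); print(p,s["ft_force"],s["finger_gap"])
pickle.dump(w,open("w19.pkl","wb"))
plan([.616,.046,.22])
E
```

```text
[0.54519838 0.12484265 0.24678283] [ 0.44189863 -1.97294097  0.54160808] 0.14186856581437593
shift cm [ 2.69 -7.85  7.11] turn 0.0 alt 0.0 j6 0.08015615063896347 t 25.025
```

View pics/w19.png

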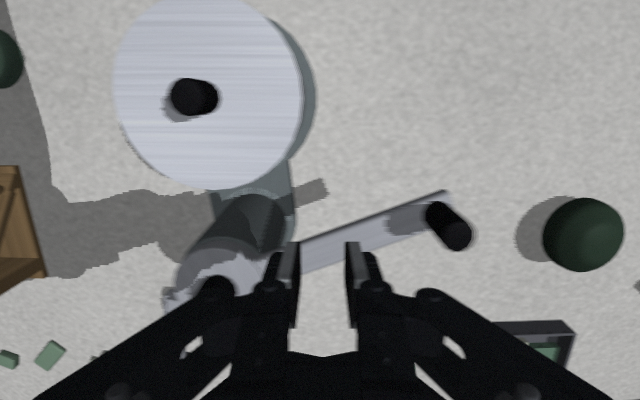

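{"fn": "send_rows", "kwargs": {
  "targets": [
    [0,-2,2,0,-1],
    [0,-5,5,0,-1],
    [0.5,-7.6,7.1,0,-1],
    [2,-7.8,7.1,0,-1],
    [2.7,-7.8,7.1,0,-1]
  ]
}}

```text
t: 25.65
tcp_pos: [0.6153, 0.0504, 0.2183]
tcp_rot: [0.706, 0.001, 0.708, -0.001]
ft_force: [0.4, 0.1, -0.1]
finger_gap: 0.001
```

```bash
python3 - <<'E'
from h import *
w=grab("wrist","w20"); g=grab("side"); crop(g,260,120,380,240,5,"c20"); f=grab("scene"); crop(f,270,120,410,250,5,"c20b")
plan([.616,.046,.18])
E
```

```text
shift cm [ 3.96 -0.52  0.06] turn 0.0 alt 0.0 j6 -0.0509769585789283 t 25.8
```

View pics/w20.png

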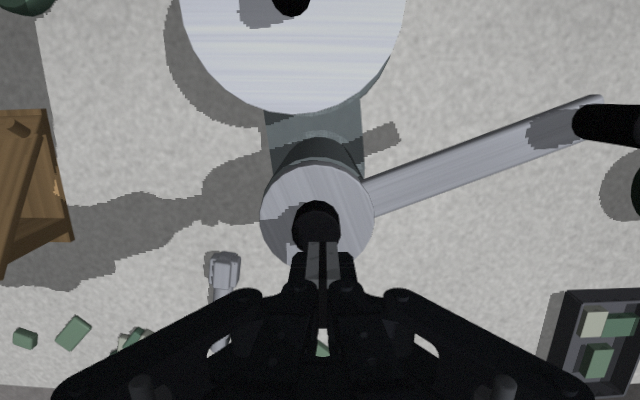

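View pics/c20.png

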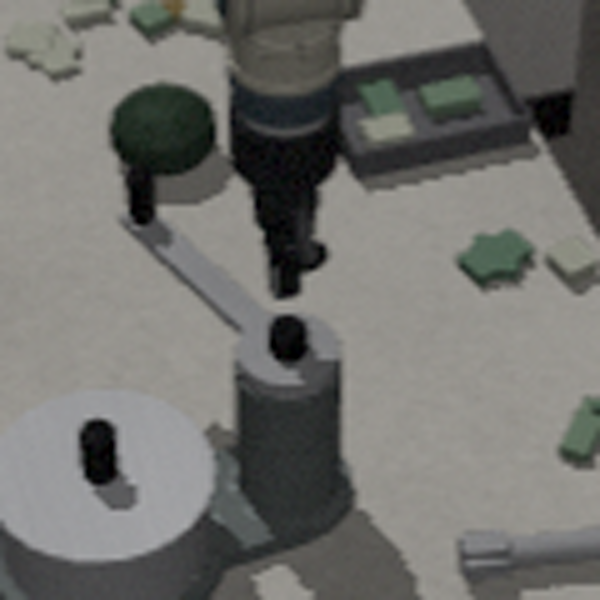

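View pics/c20b.png

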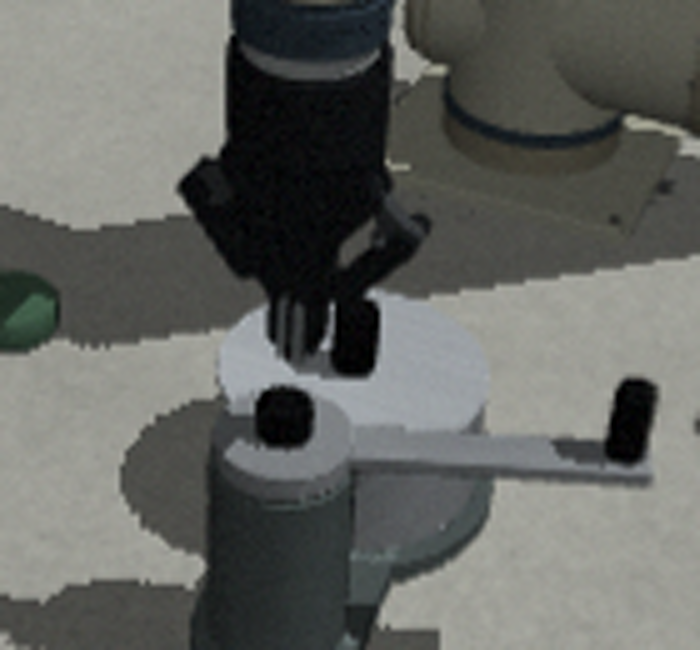

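```bash
python3 - <<'E'
from h import *
p,R,s=pose(); print(p)
w=grab("wrist")
print(onz(w,317.5,226,.185), [onz(w,*q,.165).round(4) for q in [(260,217),(375,217),(316,163)]])
g=grab("side"); f=grab("scene")
print(tri([(f,269.5+284/5,119.5+393/5),(g,259.5+288/5,119.5+325/5)]))
E
```

```text
[0.6154144  0.05115305 0.21961781]
[0.61376681 0.0484519  0.185     ] [array([0.6154, 0.0107, 0.165 ]), array([0.6156, 0.0856, 0.165 ]), array([0.5799, 0.0475, 0.165 ])]
(array([0.6157848 , 0.04522811, 0.18989328]), [1.2723497093737817, 1.2723497093738119])
```

{"fn": "send_rows", "kwargs": {
  "targets": [
    [1,-0.3,0.1,0,-1],
    [2,-0.35,0.1,0,-1],
    [3,-0.35,0.1,0,-1],
    [3.7,-0.35,0.1,0,-1],
    [4.2,-0.35,0.1,0,-1]
  ]
}}

```text
t: 26.58
tcp_pos: [0.6169, 0.0468, 0.1776]
tcp_rot: [0.707, 0.001, 0.707, -0.001]
ft_force: [-2.6, -0.1, 4.9]
finger_gap: -0.003
```

{"fn": "send_rows", "kwargs": {
  "targets": [
    [0.2,0,0,0,-1],
    [0.4,0,0,0,-1],
    [0.5,0,0,0,-1],
    [0.6,0,0,0,-1],
    [0.6,0,0,0,-1]
  ]
}}

```text
t: 27.2
tcp_pos: [0.6171, 0.0468, 0.173]
tcp_rot: [0.708, 0.001, 0.707, -0.001]
ft_force: [-5.1, 0.1, 9.5]
finger_gap: -0.003
```

{"fn": "send_rows", "kwargs": {
  "targets": [
    [0.1,0,0,0,-1],
    [0.2,0,0,0,-1],
    [0.2,0,0,0,-1],
    [0.2,0,0,0,-1],
    [0.2,0,0,0,-1]
  ]
}}

```text
t: 27.82
tcp_pos: [0.6173, 0.0468, 0.1727]
tcp_rot: [0.708, 0.001, 0.706, -0.001]
ft_force: [-7.7, 0.2, 22.8]
finger_gap: 0.001
```

The button bottomed out: 22.8 N with no further travel, TCP z 0.1727. Back to the handle.

{"fn": "send_rows", "kwargs": {
  "targets": [
    [-1.5,0,0,0,-1],
    [-4,0,0,0,-0.5],
    [-7,2,-1,0,0.3],
    [-7.5,6,-3,0,0.3],
    [-7.5,11,-5,0,0.3]
  ]
}}

```text
t: 28.45
tcp_pos: [0.5675, 0.1575, 0.2453]
tcp_rot: [0.708, 0.002, 0.707, -0.002]
ft_force: [0.2, 0.8, -0.4]
finger_gap: 0.65
```

```bash
python3 - <<'E'
from h import *
w=grab("wrist","w21"); p,R,s=pose(); print(p,s["ft_force"],s["finger_gap"])
plan([.5455,.208,.175],90)
E
```

```text
[0.56468319 0.16290054 0.2454881 ] [-1.50255148  2.72655784  0.34962567] 0.6455960976016153
shift cm [ 7.06  4.49 -1.92] turn -0.001 alt 3.141 j6 0.1374156415438432 t 28.5
```

View pics/w21.png

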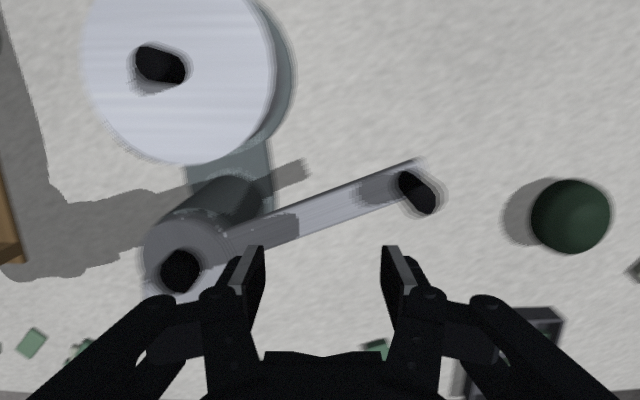

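```bash
python3 - <<'E'
from h import *
w=grab("wrist","w22")
m=(w["color"].max(2)<45).astype(np.uint8)
n,l,st,ce=cv2.connectedComponentsWithStats(m)
for i in range(1,n):
    if 150<st[i,4]<3000 and ce[i][1]<220: print(ce[i],st[i],onz(w,*ce[i],.1855))
plan([.5455,.208,.175],90)
E
```

```text
[148.14019715  71.51807229] [ 120   51   59   40 1826] [0.4742787  0.05916393 0.1855    ]
[401.69494949 199.53198653] [ 379  176   46   48 1485] [0.55466458 0.2155612  0.1855    ]
[228.80528846 211.58253205] [ 183  186   73   46 1248] [0.56283851 0.10084936 0.1855    ]
shift cm [ 7.04  4.72 -2.02] turn 0.001 alt -3.14 j6 0.13251771126645637 t 28.55
```

View pics/w22.png

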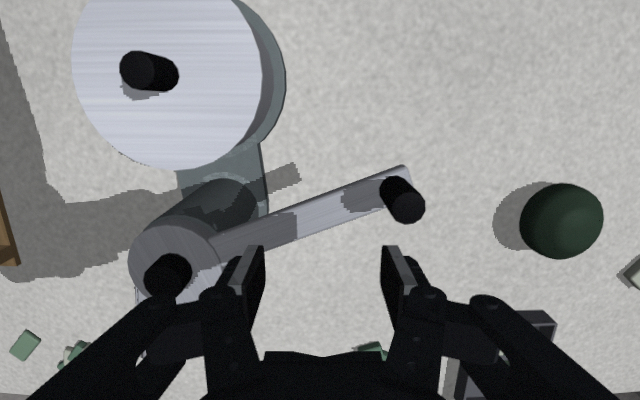

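```bash
python3 - <<'E'
from h import *
f=grab("scene");g=grab("side")
def c(fr,x0,y0,x1,y1):
    m=(fr["color"][y0:y1,x0:x1].max(2)<40).astype(np.uint8);n,l,st,ce=cv2.connectedComponentsWithStats(m);k=1+np.argmax(st[1:,4]);print(st[k]);return ce[k]+[x0,y0]
a=c(f,385,190,410,218);b=c(g,278,150,298,168)
print(a,b,tri([(f,*a),(g,*b)]))
crop(f,370,170,430,230,8,"c22");crop(g,260,130,320,180,8,"c22b")
E
```

```text
[  6   6  10  17 120]
[  6   0  14  15 126]
[395.53333333 203.86666667] [290.30952381 155.23015873] (array([0.56411411, 0.21682517, 0.19604349]), [0.07043468496165133, 0.07043468496164061])
```

View pics/c22.png

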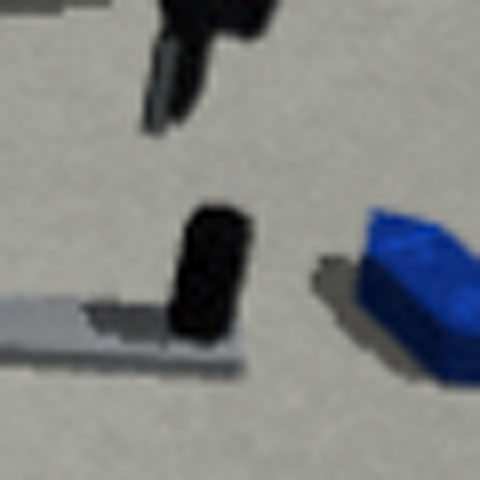

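View pics/c22b.png

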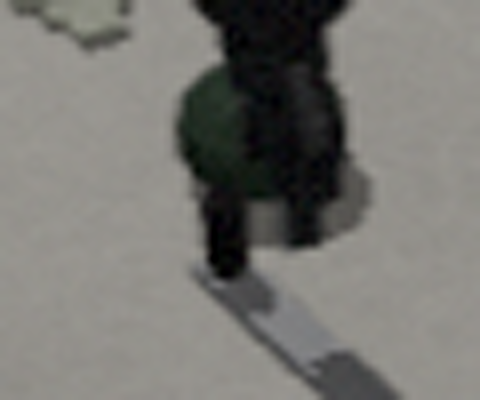

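```bash
python3 - <<'E'
from h import *
f=grab("scene");g=grab("side")
print(tri([(f,395.5,203.9),(g,287.6,158.6)]),onz(f,395.5,203.9,.1855),onz(g,287.6,158.6,.1855))
w=grab("wrist"); p,R,s=pose()
print(onz(w,402,199.5,.1855),p); plan([.5535,.2145,.175],90)
E
```

```text
(array([0.55170758, 0.21425171, 0.18518645]), [0.8403605228736714, 0.8403605228736861]) [0.551071   0.21475995 0.1855    ] [0.55197681 0.21289535 0.1855    ]
[0.55762611 0.20894233 0.1855    ] [0.56794198 0.15618437 0.24448165]
shift cm [ 6.95  5.83 -1.46] turn -0.004 alt 3.138 j6 0.1297652281675114 t 28.8
```

{"fn": "send_rows", "kwargs": {
  "targets": [
    [0,3,-0.7,0,0.3],
    [1,5.5,-1.4,0,0.3],
    [3,5.5,-1.4,0,0.3],
    [5.5,5.5,-1.4,0,0.3],
    [6.8,5.5,-1.4,0,0.3]
  ]
}}

```text
t: 29.42
tcp_pos: [0.5537, 0.211, 0.1753]
tcp_rot: [0.707, 0.001, 0.708, -0.002]
ft_force: [0.6, 0.8, 0.3]
finger_gap: 0.647
```

{"fn": "send_rows", "kwargs": {
  "targets": [
    [0,0,0,0,0.3],
    [0,0,0,0,-0.8],
    [0,0,0,0,-0.8],
    [0,0,0,0,-0.8],
    [0,0,0,0,-0.8]
  ]
}}

```text
t: 30.05
tcp_pos: [0.5536, 0.214, 0.1779]
tcp_rot: [0.708, 0.002, 0.707, 0.001]
ft_force: [-1.7, 9.3, 2.3]
finger_gap: 0.251
```

```bash
python3 - <<'E'
from h import *
w=grab("wrist","w23"); p,R,s=pose(); print(p,s["ft_force"],s["finger_gap"])
d=p[:2]-np.array([.617,.047]); print(np.hypot(*d),np.degrees(np.arctan2(d[1],d[0])))
for b in range(110,192,8):
    print(b,(np.array([.617,.047])+.18*np.array([np.cos(np.radians(b)),np.sin(np.radians(b))])-p[:2]).round(4)*100)
E
```

```text
[0.55364525 0.21403858 0.17796613] [-1.70744446  9.34426635  2.10737795] 0.2490539332256388
0.17864968511846402 110.77084152389116
110 [0.18 0.21]
118 [-2.12 -0.81]
126 [-4.24 -2.14]
134 [-6.17 -3.76]
142 [-7.85 -5.62]
150 [-9.25 -7.7 ]
158 [-10.35  -9.96]
166 [-11.13 -12.35]
174 [-11.57 -14.82]
182 [-11.65 -17.33]
190 [-11.39 -19.83]
```

View pics/w23.png

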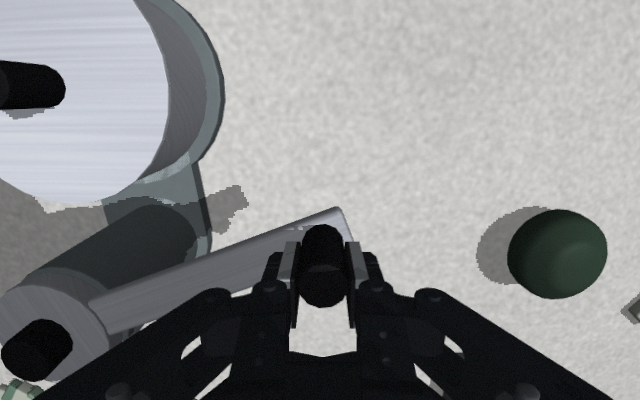

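{"fn": "send_rows", "kwargs": {
  "targets": [
    [0,0.2,-0.6,0,-0.8],
    [0,0,-1.2,0,-0.8],
    [0,-0.2,-1.8,0,-0.8],
    [0,-0.6,-2.5,0,-0.8],
    [0,-1.1,-3.2,0,-0.8]
  ]
}}

```text
t: 30.72
tcp_pos: [0.5236, 0.1997, 0.1779]
tcp_rot: [0.709, 0.001, 0.705, -0.002]
ft_force: [7.7, -5.5, 0.5]
finger_gap: 0.247
```

{"fn": "send_rows", "kwargs": {
  "targets": [
    [0,-0.7,-1.2,0,-0.8],
    [0,-1.7,-2.4,0,-0.8],
    [0,-2.8,-3.5,0,-0.8],
    [0,-4,-4.6,0,-0.8],
    [0,-5.2,-5.5,0,-0.8]
  ]
}}

```text
t: 31.35
tcp_pos: [0.4661, 0.1495, 0.1778]
tcp_rot: [0.708, 0.001, 0.706, -0.0]
ft_force: [0.5, 4.8, 9.5]
finger_gap: 0.25
```

```bash
python3 - <<'E'
from h import *
w=grab("wrist","w24"); p,R,s=pose(); print(p,s["ft_force"],s["finger_gap"])
P=np.array([.617,.047]);d=p[:2]-P; print(np.hypot(*d),np.degrees(np.arctan2(d[1],d[0])))
for b in range(146,194,4):
    print(b,(P+.18*np.array([np.cos(np.radians(b)),np.sin(np.radians(b))])-p[:2]).round(4)*100)
E
```

```text
[0.46529614 0.14826186 0.17779256] [-1.3928418   1.40762593  6.11087412] 0.24925849188819157
0.1823952445965267 146.27701341812192
146 [ 0.25 -0.06]
150 [-0.42 -1.13]
154 [-1.01 -2.24]
158 [-1.52 -3.38]
162 [-1.95 -4.56]
166 [-2.29 -5.77]
170 [-2.56 -7.  ]
174 [-2.73 -8.24]
178 [-2.82 -9.5 ]
182 [ -2.82 -10.75]
186 [ -2.73 -12.01]
190 [ -2.56 -13.25]
```

View pics/w24.png

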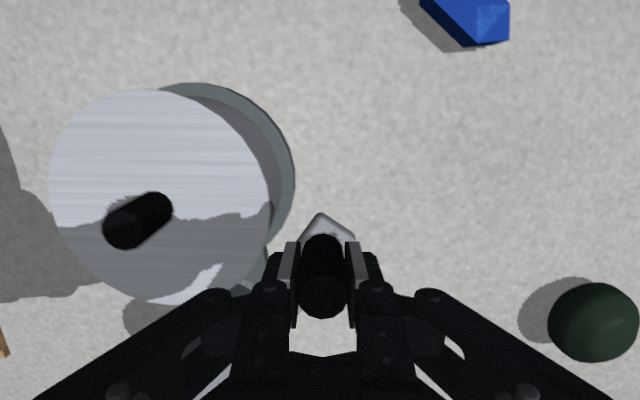

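{"fn": "send_rows", "kwargs": {
  "targets": [
    [0,-1.2,-0.4,0,-0.8],
    [0,-2.7,-1.1,0,-0.8],
    [0,-4.2,-1.7,0,-0.8],
    [0,-5.6,-2.1,0,-0.8],
    [0,-7,-2.4,0,-0.8]
  ]
}}

```text
t: 32.02
tcp_pos: [0.4398, 0.0797, 0.177]
tcp_rot: [0.706, 0.001, 0.708, 0.0]
ft_force: [-2.1, 4.1, 4.9]
finger_gap: 0.252
```

```bash
python3 - <<'E'
from h import *
w=grab("wrist","w25"); p,R,s=pose(); print(p,s["ft_force"],s["finger_gap"])
P=np.array([.617,.047]);d=p[:2]-P; print(np.hypot(*d),np.degrees(np.arctan2(d[1],d[0])))
for b in range(170,194,3):
    print(b,(P+.18*np.array([np.cos(np.radians(b)),np.sin(np.radians(b))])-p[:2]).round(4)*100)
E
```

```text
[0.43968828 0.07850941 0.17695143] [-7.68677418  1.04071546  9.13413328] 0.2436356207936441
0.1800896639041021 169.92337314618138
170 [ 0.   -0.03]
173 [-0.13 -0.96]
176 [-0.22 -1.9 ]
179 [-0.27 -2.84]
182 [-0.26 -3.78]
185 [-0.2  -4.72]
188 [-0.09 -5.66]
191 [ 0.06 -6.59]
```

View pics/w25.png

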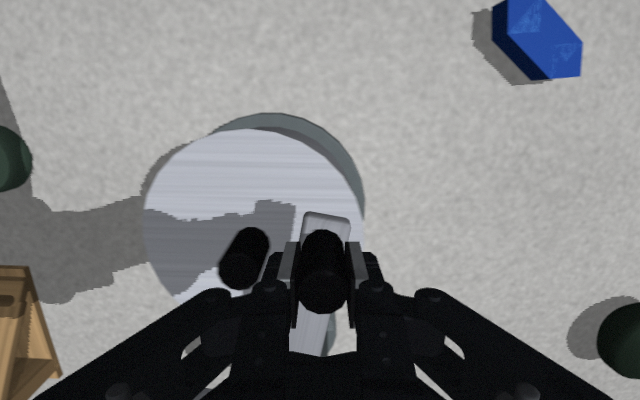

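{"fn": "send_rows", "kwargs": {
  "targets": [
    [0,-0.9,-0.1,0,-0.8],
    [0,-1.9,-0.1,0,-0.8],
    [0,-2.9,-0.2,0,-0.8],
    [0,-3.7,-0.2,0,-0.8],
    [0,-4.1,-0.2,0,-0.8]
  ]
}}

```text
t: 32.7
tcp_pos: [0.4386, 0.0384, 0.1769]
tcp_rot: [0.707, 0.001, 0.708, -0.001]
ft_force: [-4.9, 4.1, 6.2]
finger_gap: 0.246
```

{"fn": "send_rows", "kwargs": {
  "targets": [
    [0,-0.4,0.1,0,-0.8],
    [0,-0.8,0.1,0,-0.8],
    [0,-1.1,0.1,0,-0.8],
    [0,-1.4,0.1,0,-0.8],
    [0,-1.4,0.1,0,-0.8]
  ]
}}

```text
t: 33.33
tcp_pos: [0.4396, 0.0281, 0.1768]
tcp_rot: [0.707, 0.003, 0.708, 0.003]
ft_force: [-2.2, 25.6, 7.1]
finger_gap: 0.248
```

{"fn": "send_rows", "kwargs": {
  "targets": [
    [0,0.1,0,0,0],
    [0,0.2,0,0,0.1],
    [0,0.3,0,0,0.2],
    [0,0.3,0,0,0.2],
    [0,0.3,0,0,0.2]
  ]
}}

```text
t: 33.95
tcp_pos: [0.4411, 0.0272, 0.1766]
tcp_rot: [0.707, 0.001, 0.707, -0.001]
ft_force: [-0.4, 0.5, 0.6]
finger_gap: 0.602
```

{"fn": "send_rows", "kwargs": {
  "targets": [
    [-1.5,0,0,0,0.2],
    [-4,0,0,0,0.2],
    [-7,0,0,0,0.2],
    [-10,0,-2,0,0.2],
    [-12,0,-5,0,0.2]
  ]
}}

```text
t: 34.58
tcp_pos: [0.3911, 0.0273, 0.2977]
tcp_rot: [0.707, 0.001, 0.707, -0.001]
ft_force: [-0.1, -0.3, -1.1]
finger_gap: 0.595
```

```bash
python3 - <<'E'
from h import *
import pickle
w=grab("wrist","w26"); p,R,s=pose(); print(p,s["ft_force"],s["finger_gap"])
f=grab("scene","s26"); crop(f,290,140,430,260,5,"c26b")
g=grab("side","g26"); crop(g,220,150,340,260,6,"c26")
pickle.dump((w,f,g),open("k26.pkl","wb"))
E
```

```text
[0.38821182 0.02766172 0.30010595] [-1.66601371  0.12154534  2.73143207] 0.600584787788141
```

View pics/w26.png

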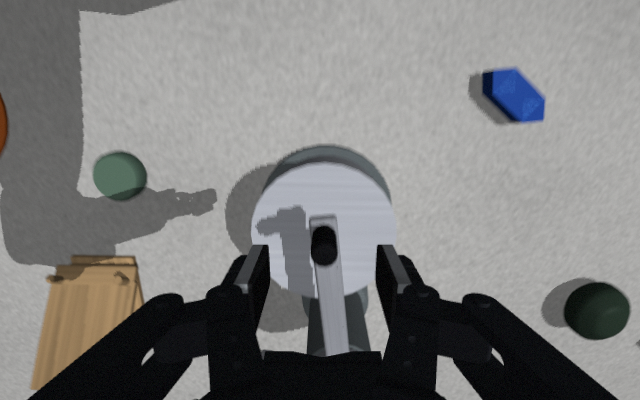

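View pics/c26b.png

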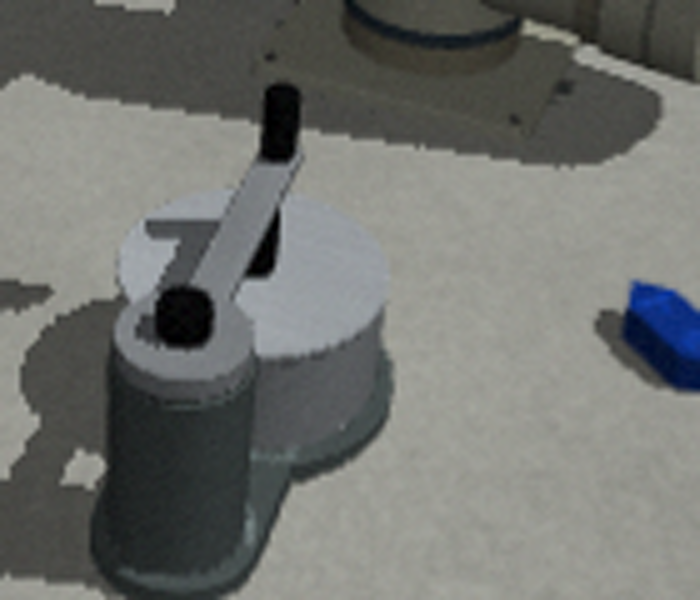

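View pics/c26.png

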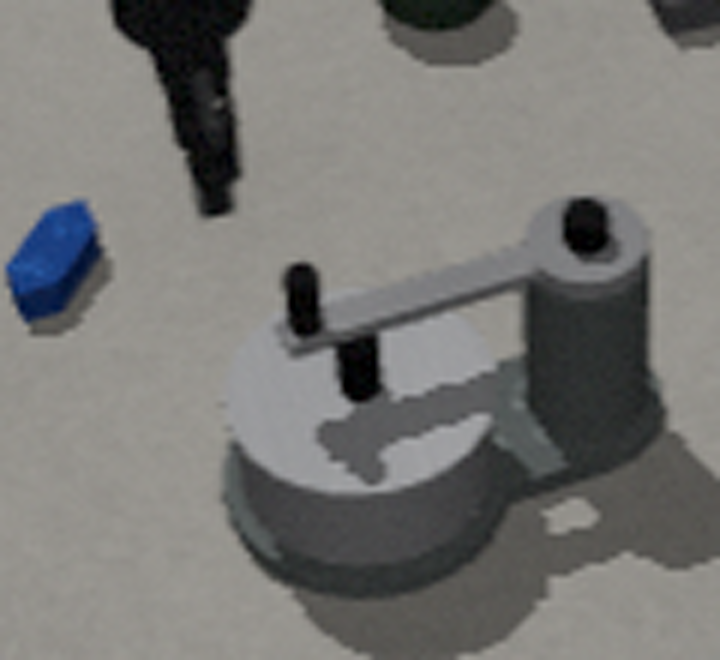

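```bash
python3 - <<'E'
from h import *
import pickle; w,f,g=pickle.load(open("k26.pkl","rb"))
S=lambda x,y:(289.5+x/5,139.5+y/5); D=lambda x,y:(219.5+x/6,149.5+y/6)
X,e=tri([(f,*S(281,122)),(g,*D(303,300))]); Pv,e2=tri([(f,*S(184,305)),(g,*D(585,215))])
print(X,e,Pv,e2); C=np.array([.468,.0284])
for P in (np.array([.617,.047]),Pv[:2]):
  d=X[:2]-P; b=C-P; print(np.hypot(*d),np.degrees(np.arctan2(d[1],d[0])),np.degrees(np.arctan2(b[1],b[0])))
E
```

```text
[0.43716488 0.02854955 0.18589893] [1.1836834920296595, 1.1836834920297536] [0.61649988 0.0465592  0.18336675] [0.4438679869682743, 0.4438679869684119]
0.1807791141476074 -174.1421498378161 -172.884449334064
0.18023703453781686 -174.26531915292736 -173.02824088624988
```

```bash
python3 - <<'E'
from h import *
print(arm.observe()["t"],arm.job_done())
E
```

```text
the job is handed in; nothing more can be done
34.725 None
```

I did the whole job in the order asked and handed it in at t = 34.7 s. No verdict was reported.

- **Slab:** I lowered the green slab until it touched the bowl floor (18.5 N), then opened the fingers. The next picture showed it lying flat inside.
- **Lid:** I lifted it off its stand along the knob's axis. I set its low edge on the rim first, turned it level and pressed it home (21 N) before letting go. Afterwards the knob's centre measured 120.3 mm above the table against 120.5 mm expected, and the knob stood upright within about 1.5°.
- **Keeper:** It caught at about 1.3 rad, so I pressed the button until it stopped moving (23 N). The bar then swung freely and stopped against 26 N. After I let go, its handle was within 1 mm of where it had stopped.
- **One small disagreement:** The pictures put the finished bar about 1.2° (4 mm at the handle) short of my measured line to the bowl's centre. I put that down to calibration, because the bar would not move further.
- **Bystanders:** I did not touch the disc, torch, boulder or the look-alikes. The gripper was clear of everything at the end. I did not re-measure where the bystanders lie.
- **Contact force:** While I was grasping the slab, the wrist force reached 37.6 N, which I took to be the fingertips pressing on the table.

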